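# Refit the centrifuge rotor after cleaning, lock it with the T-key and put the tools away

### The job

The centrifuge has been cleaned: put its rotor back on the drive flange, turned so that all three studs come up through its holes and it sits fully down. Then take the T-key from its holder, reach down the rotor's hub with it, lock the stem by turning it clockwise to its stop (about a quarter turn), and put the key back upright, fully down in its holder. Lay every cleaning tool that is out on the bench (two to four of brush, scraper, screwdriver and spanner) flat in the steel tray, side by side and straight along it, handles towards the robot and working ends away from it; leave everything else where it stands, and keep the rotor upright throughout.

Things in the scene. Friction and masses are not known exactly. Their poses are not given: they have to be found in the camera images.
- centrifuge: Low white benchtop centrifuge, fixed (pose varies), 250 mm (x) by 300 mm (y), flat deck 130 mm above the bench. Control panel on its +y face; its lid stands open, leaning outward, at its -y edge, up to 370 mm high. An open round bowl in the deck, 194 mm across, 98 mm deep, has the drive flange at its bottom. Origin: on the bench under the bowl's centre; x, y along the sides, z up.
- flange_top (a point): Centre of the top face of the drive flange (level 100 mm disc, 50 mm above the bench). Three studs, 9 mm thick, 20 mm tall, the last 6 mm tapered, stand 40 mm from the centre at 0, 120 and 240 degrees from this point's x axis about z (up). In the middle a boss, 29 mm wide, 10 mm tall, carries the lock stem. The flange is braked and stays at its angle, which varies from start to start.
- stem_top (a point): Tip of the recessed lock stem, an upright 12 by 12 mm steel square on the boss in the middle of the flange: square for 15 mm, then a 5 mm tapered round point. The tip is 30 mm above the flange top, 80 mm above the bench. x and y are square to the flats and turn with the stem; z up. The T-key turns it.
- lock_stem (a joint): Angle of the lock stem in rad: 0 = released, 1.6 = locked, at its stop (about a quarter turn). Grows as the stem turns clockwise seen from above. Friction about 0.12 N m; it stays where it is left. It starts near released (0 to 0.35).
- rotor: Loose rotor standing upright on the bench, about 650 g: black round rim, 160 mm across, 40 mm high, eighteen tube places on its inner slope; 10 mm aluminium web with three through holes of 11.5 mm, 40 mm from the centre, at 0, 120 and 240 degrees from its x axis; upright hub tube in the middle. Origin: centre of the underside, z up. When home, the origin is at flange_top, studs in the holes.
- hub_top (a point): Mouth of the rotor's aluminium hub tube, on its axis, 110 mm above the rotor's underside (160 mm above the bench when home). The tube is 46 mm outside, with a 34 mm bore right through; it is the handle to grip from above. With the rotor home the stem's tip is 80 mm down inside the bore.
- key: Steel T-key, about 280 g, standing in its holder. Origin: centre of its lower end; z up the shank, x along the cross bar. Lower end: round socket, 26 mm outside, with a 14.5 mm square recess 18 mm deep, flats square to the bar; about 1.2 mm to spare all round on the stem (some 13 degrees of free play in turning). Shank 12 mm thick. Fully on the stem its lower end is 62 mm above the bench.
- key_grip (a point): Centre of the key's cross bar, 160 mm above its lower end: bar 100 mm long (key's x), 12 mm thick, with a black grip block in the middle, 28 mm along the bar, 16 mm wide across it (y), 24 mm high (12 mm above and below this point).
- key_holder (a point): Centre of the floor of the key holder, a round upright bore in a front corner of the centrifuge's deck: 31 mm inside, floor 20 mm above the bench, mouth in the deck at 130 mm. The key stands in it with its lower end on this floor (its cross bar is then 180 mm above the bench).
- brush: Bore brush: white plastic handle, thin neck, round bristle head 22 mm thick and 40 mm long at the end, 167 mm long overall, lying flat. Origin: on its underside, under the best point to grip the handle; +x runs along it to the working end, z up. Handle: straight bar from x = -75 to x = 35 mm, 20 mm wide (y), 18 mm high (z). About 60 g. May be absent (then None).
- scraper: Nylon scraper: black handle and a flat white blade 34 mm wide, 158 mm long overall, lying flat. Origin: on its underside, under the best point to grip the handle; +x runs along it to the working end, z up. Handle: straight bar from x = -75 to x = 25 mm, 22 mm wide (y), 16 mm high (z). About 60 g. May be absent (then None).
- driver: Screwdriver: thick grey handle and a thin 8 mm steel shaft, 171 mm long overall, lying flat. Origin: on its underside, under the best point to grip the handle; +x runs along it to the working end, z up. Handle: straight bar from x = -75 to x = 25 mm, 22 mm wide (y), 22 mm high (z). About 80 g. May be absent (then None).
- spanner: Flat open-ended spanner of plain steel, two-pronged jaw 32 mm wide at its working end, 164 mm long overall, lying flat. Origin: on its underside, under the best point to grip the handle; +x runs along it to the working end, z up. Handle: straight bar from x = -75 to x = 55 mm, 16 mm wide (y), 8 mm high (z). About 90 g. May be absent (then None).
- tray: Low open instrument tray of sheet steel, fixed to the bench (pose varies), outside 220 mm (x) by 280 mm (y), 20 mm high, walls and floor 4 mm. Origin: centre of its underside; +x points away from the robot, its -x edge is the near one; z up. Room for four tools side by side, 60 mm apart.
- brush_neck (a point): Point on the brush's axis, 60 mm from its origin towards its working end, 10 mm above its underside.
- scraper_neck (a point): Point on the scraper's axis, 60 mm from its origin towards its working end, 10 mm above its underside.
- driver_neck (a point): Point on the driver's axis, 60 mm from its origin towards its working end, 10 mm above its underside.
- spanner_neck (a point): Point on the spanner's axis, 60 mm from its origin towards its working end, 10 mm above its underside.
- beaker: Steel beaker, 56 mm wide, 60 mm high; a bystander, to be left alone. Origin: centre of its underside.
- sample_jar: Small amber jar, 48 mm wide, 60 mm high; a bystander, to be left alone. Origin: centre of its underside.
- slide_box: Slide box, 70 by 90 mm, 34 mm high; a bystander, to be left alone. Origin: centre of its underside.
- wash_bottle: Wash bottle, 72 mm wide, about 205 mm high with its spout; a bystander, to be left alone. Origin: centre of its underside.
Mind the look-alikes: they are no part of the job. What is shaped like the key but green is not meant.

How it is judged:
On the way, in this order (a step that is already met when the one before it is completed fails the run):
1. the rotor sits fully down on the flange, the three studs through its holes (horizontal distance between rotor and flange_top below 0.004 m and z of rotor in the frame of flange_top between -0.004 and 0.0035 m and angle between rotor's own z axis and vertical below 0.04 rad), for 0.2 s.
2. with the rotor down and the T-key on the stem, the stem is turned clockwise to its stop (all of step 1 and value of joint lock_stem above 1.4 rad and horizontal distance between key and stem_top below 0.006 m and z of key in the frame of stem_top below -0.01 m and angle between key's own z axis and vertical below 0.15 rad), for 0.2 s.
At the end, for the whole second after the job is handed in: Rotor on the flange (4 mm of centre, 3.5 mm of fully down, level), stem over 1.4 rad, key fully down in its holder (8 mm), every tool present flat on the tray floor within 15 degrees of the tray's x, working end away from the robot, all at rest (all of step 1 and value of joint lock_stem above 1.4 rad and horizontal distance between key and key_holder below 0.008 m and z of key in the frame of key_holder below 0.008 m and angle between key's own z axis and vertical below 0.12 rad and linear speed of each of key, brush, scraper, driver, spanner below 0.02 m/s and x of brush in the frame of tray between -0.07 and 0.07 m and y of brush in the frame of tray between -0.13 and 0.13 m and z of each of brush, scraper, driver, spanner in the frame of tray below 0.019 m and angle between brush's own x axis and vertical between 1.45 and 1.69 rad and angle between the x axis of each of brush, scraper, driver, spanner and the x axis of tray, either way round below 0.26 rad and x of each of brush_neck, scraper_neck, driver_neck, spanner_neck in the frame of tray above 0 m and x of scraper in the frame of tray between -0.07 and 0.07 m and y of scraper in the frame of tray between -0.13 and 0.13 m and angle between scraper's own x axis and vertical between 1.45 and 1.69 rad and x of driver in the frame of tray between -0.07 and 0.07 m and y of driver in the frame of tray between -0.13 and 0.13 m and angle between driver's own x axis and vertical between 1.45 and 1.69 rad and x of spanner in the frame of tray between -0.07 and 0.07 m and y of spanner in the frame of tray between -0.13 and 0.13 m and angle between spanner's own x axis and vertical between 1.45 and 1.69 rad); the robot touches nothing.
It fails at once if a bystander is moved more than 4 cm or tipped over (distance of any of beaker, sample_jar, slide_box, wash_bottle from where it was at the start of the episode above 0.04 m or angle between any of beaker, sample_jar, slide_box, wash_bottle's own z axis and vertical above 0.5 rad).
It fails at once if the rotor is tipped by more than 40 degrees (angle between rotor's own z axis and vertical above 0.7 rad).
Of brush, scraper, driver, spanner only 2 to 4 are there at a start; the rules pass over those that are not, and their reading is None.
At some moment in a run one of brush, scraper, driver may be knocked a few centimetres aside while the robot is not near it.
It also fails if it takes over 210 s, if anything falls off the work surface, if the arm or the gripper's body presses on something with over 40 N, if the wrist force passes 120 N, or if a joint passes its speed limit or range.

### The arm

A 6-joint arm with a two-finger parallel gripper is mounted at the origin on the work surface. World frame = base frame: x ahead of the robot, y to its left, z up, the work surface at z = 0. Lengths are in m, angles in rad, forces in N, time in s.
With the tool pointing down it reaches from about 0.425 to 0.95 m from the base axis. Payload 3.5 kg.
Tool frame: the origin (TCP) lies at the very end of the fingers, on their centre line; the grasp point (between the pads) lies 19 mm behind it; z points along the fingers, y is the line along which they close (so a half turn about z gives the same grasp; the last joint's range is limited). The gripper opens to 85 mm and grips with 20 to 120 N. Pads are 22 mm wide; open, the fingers measure 114 mm over their backs; the gripper's body (76 mm by 85 mm) begins 54 mm behind the grasp point. The pads swing forward as they close: fully open they stand 13 mm farther back than shut.
Start: joints at [1.018, 0.286, 1.577, -0, 1.279, -0.15], TCP at [0.265, 0.621, 0.231] pointing down, gripper open.
Joint ranges: [-2.77, 2.77], [-0.9, 2.22], [0.21, 2.48], [-1.53, 4.67], [0.24, 2.81], [-2.84, 2.84]. Speed limits (rad/s): [2.79, 2.79, 3.14, 3.14, 3.14, 3.14].

### API

Orientations are given as a unit quaternion [x, y, z, w].
In Python, from plant import ctrl gives the robot as it stands.
- The arm moves only by the tool carry_out, never from a script. Its argument "deltas" is one flat list of numbers, 6 for each row, row after row: the shift along the tool's x, y, z in m, then the turn, a rotation vector about the tool's x, y, z in rad. A call has 1 to 5 rows; each row is the pose to reach, as a shift and turn from the pose commanded when the call began, along the tool's axes at that moment; what a row does not reach only later rows make up. A row lasts 1/8 s, in which the tool goes at most 62.5 mm and 10.7 degrees, less where a joint would pass 70% of its speed; a pose out of reach is approached as far as the arm can. A call with a gripper value outside its range is refused whole. "grip" is the opening in per cent of the stroke, from 0 (shut) to 100 (fully open), set as the call begins (left out, the last holds). The fingers move at their own pace and stop on an object; "grip_force" is the grip in N (left out, the last holds). Time passes only in rows, so rows that repeat a pose let the fingers close. It gives the time, the measured TCP pose, the force, the opening and the grip force at its end, in the units of the state.
- ctrl.get_state(): the state, without advancing time (a new reading comes with each control period).
- ctrl.read_camera(name): name is "side" or "top"; returns (picture, depth): 420x560x3 uint8, red, green, blue; 420x560 float32, m along the optical axis (not along the pixel's ray), 0 where there is no reading.
- ctrl.camera_model(name): a dict with "intrinsics" (3x3 intrinsics, pixels), "k1" (the pictures are not rectified: a ray, as slopes to the right and down, at radius r is drawn at 1 + k1 r^2 times it, then the intrinsics apply), "extrinsics" (4x4, takes a point from world to camera coordinates). Camera axes: x right, y down, z forward; pixel columns grow to the right and rows downward; lengths in m; the calibration is good to about 2 mm. A picture is of the moment at which its call begins. camera_model takes no time and is no camera call.
- ctrl.sign_off(): hands the job in; it is judged then, once.
Trained networks look in the newest picture that a camera, given by its name, has taken for a name from the list of things; names that differ only in an ending like _2 or _b are one class to them, and where a whole thing is asked for, a point or a joint stands for the part that bears it (a point fixed in the world has none). Each returns a list of dicts, best first, with "score" (0 to 1); they miss things now and then, are a little off and sometimes report something else, mostly with a low value. They report only what shows in the picture. A call takes as long as a camera call. They do not tell look-alikes from the thing itself.
- ctrl.find_in(camera, query): "uv" ([column, row] in pixels, amid what is visible of it).
The state is a dict: "time": time; "qpos": joint angles; "dq": joint speeds; "joint_efforts": joint torques, N m; "eef_pos": TCP position; "tcp_rot": TCP orientation; "contact_force": force on the tool from outside, world axes, zero at the start; "wrist_torque": the same for the moment, N m; "opening": opening from 0.0 (shut) to 1.0 (fully open); "finger_force": force on a finger pad.
Only numpy, scipy, OpenCV 4.12 (cv2) and the standard library are available. Lean on these libraries where they do the work, as an engineer would, in place of code of your own. Each camera call takes 0.05 s, during which the arm holds its last target. There are 200 camera calls.

## Working session

There is one attempt and no reset: what is moved stays moved. The work goes in short steps, Python scripts to look and compute and a tool call to move; the robot and the scene stay as the last step left them, time stands still between calls to the robot, and variables do not carry over. Pictures are saved under pics/ and viewed, at most 14 in all, crops included, and the job is handed in when it is done.

Besides the shell and the picture viewer there is one more tool, called after "Emit:" as name(argument=value, ...) on one line, values as JSON. carry_out: Moves the arm, as the interface text tells. Its arguments: {"type":"object","properties":{"deltas":{"type":"array"},"grip":{"type":"number"},"grip_force":{"type":"number"}},"required":["deltas"]}

```bash
ls; mkdir -p pics
cat > h.py <<'E'
import numpy as np, cv2
from plant import ctrl
from scipy.spatial.transform import Rotation as R
def snap(cam,name=None):
    im,d=ctrl.read_camera(cam)
    if name: cv2.imwrite('pics/'+name+'.png',im[:,:,::-1])
    return im,d
def cloud(cam,d):
    m=ctrl.camera_model(cam);K=np.array(m['intrinsics']);E=np.array(m['extrinsics']);k=m['k1']
    h,w=d.shape;v,u=np.mgrid[:h,:w].astype(float)
    xd=(u-K[0,2])/K[0,0];yd=(v-K[1,2])/K[1,1];x,y=xd.copy(),yd.copy()
    for _ in range(15):
        f=1+k*(x*x+y*y);x=xd/f;y=yd/f
    P=np.stack([x*d,y*d,d],-1)-E[:3,3]
    P=P@E[:3,:3]; P[d<=0]=np.nan
    return P
def proj(cam,p):
    m=ctrl.camera_model(cam);K=np.array(m['intrinsics']);E=np.array(m['extrinsics']);k=m['k1']
    p=np.atleast_2d(p)@E[:3,:3].T+E[:3,3];s=p[:,:2]/p[:,2:];s=s*(1+k*(s**2).sum(1,keepdims=True))
    return s@K[:2,:2].T+K[:2,2]
E
python3 - <<'E'
from h import *
for c in('side','top'):
    im,d=snap(c,c+'0');np.save(c+'0.npy',d);P=cloud(c,d)
    m=ctrl.camera_model(c);print(c,m)
    for q in['centrifuge','rotor','hub_top','key','key_grip','brush','scraper','driver','spanner','tray','beaker','sample_jar','slide_box','wash_bottle','flange_top','stem_top','key_holder']:
        print(q,[(np.round(r['uv']).astype(int).tolist(),round(r['score'],2),np.round(P[int(r['uv'][1]),int(r['uv'][0])],3).tolist()) for r in ctrl.find_in(c,q)[:4]])
print(ctrl.get_state())
E
```

```text
pics
side {'intrinsics': array([[467.30486783,   0.        , 280.85347646],
       [  0.        , 467.30486783, 213.76370312],
       [  0.        ,   0.        ,   1.        ]]), 'k1': -0.035568177085797015, 'extrinsics': array([[ 8.29807159e-01, -5.58049873e-01,  6.47087963e-04,
        -4.29050187e-01],
       [-3.15089373e-01, -4.69486958e-01, -8.24803421e-01,
         2.64994771e-01],
       [ 4.60585244e-01,  6.84223893e-01, -5.65419223e-01,
         1.07383530e+00],
       [ 0.00000000e+00,  0.00000000e+00,  0.00000000e+00,
         1.00000000e+00]])}
centrifuge [([256, 249], 0.65, [0.45, 0.028, 0.019]), ([388, 278], 0.56, [0.652, -0.278, 0.036]), ([261, 259], 0.17, [0.437, -0.018, 0.017])]
rotor [([311, 220], 0.9, [0.617, 0.001, 0.063])]
hub_top [([188, 217], 0.73, [0.366, 0.287, 0.01]), ([310, 221], 0.58, [0.616, 0.004, 0.059])]
key [([266, 373], 0.87, [0.218, -0.396, 0.115]), ([145, 197], 0.85, [0.238, 0.251, 0.143]), ([255, 247], 0.3, [0.451, 0.031, 0.02])]
key_grip [([310, 233], 0.84, [0.481, -0.17, 0.181]), ([150, 199], 0.61, [0.309, 0.46, 0.004]), ([270, 372], 0.58, [0.
[... 2572 characters left out ...]
1])]
{'time': 1.8, 'qpos': array([ 1.01799759e+00,  2.86318386e-01,  1.57668840e+00,  9.84624009e-06,
        1.27860617e+00, -1.50015383e-01]), 'dq': array([ 0.0006726 ,  0.00097154, -0.00012011,  0.00041089,  0.00057159,
        0.00033846]), 'joint_efforts': array([ 1.71215226e-03, -4.05929697e+01, -2.92943770e+01,  1.60060875e-05,
        4.65420344e-04, -7.45788668e-06]), 'eef_pos': array([0.26456147, 0.6209817 , 0.23131889]), 'tcp_rot': array([ 2.00034463e-01,  9.79788862e-01, -7.90565441e-06, -7.91969706e-06]), 'contact_force': array([-0.56774365, -0.0585194 ,  0.30445743]), 'wrist_torque': array([0.02252091, 0.00035804, 0.0002283 ]), 'finger_force': 0.0, 'opening': 1.000018157221872}
```

Run:
```python
import cv2
a=cv2.imread('pics/top0.png');cv2.imwrite('pics/t0.png',cv2.resize(a,(800,600)))
b=cv2.imread('pics/side0.png');cv2.imwrite('pics/s0.png',cv2.resize(b,(800,600)))
```

```text
(no output)
```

View pics/t0.png

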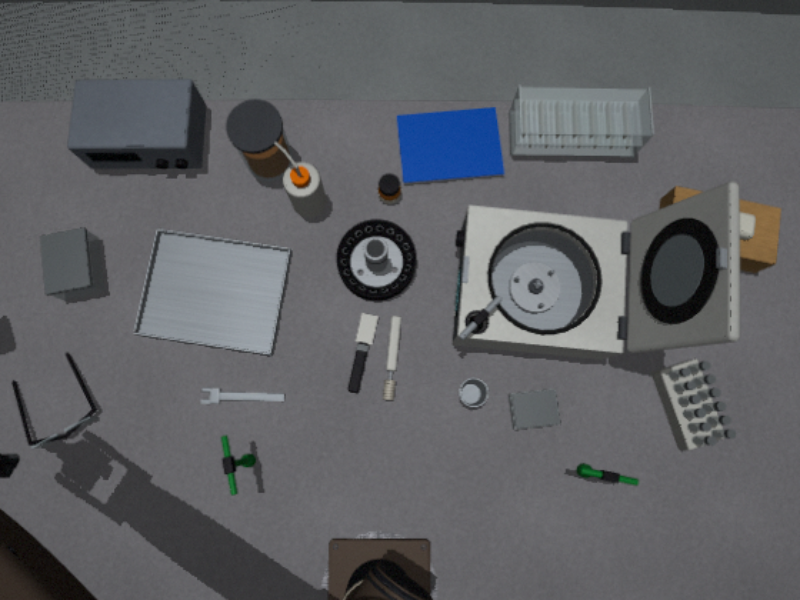

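View pics/s0.png

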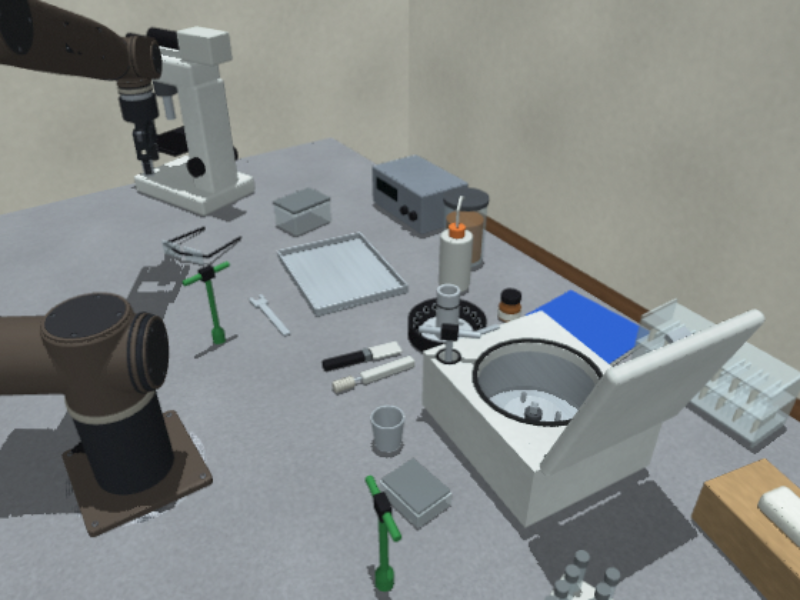

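Steel key with black block is at top-800 (480,318) / side-800 (450,332), in the deck. Look-alikes are the green T-keys at top (235,465) and (605,475). The tools out are the scraper (362,352), brush (392,357) and spanner (242,397); there is no screwdriver. Next I make ortho crops for the key, rotor and flange.

```bash
cat >> h.py <<'E'
def ortho(cam,im,c,z,half,s):
    """image of plane z; px: col grows with -y, row grows with -x ; s px per m"""
    n=int(2*half*s);r,q=np.mgrid[:n,:n]
    p=np.stack([c[0]+half-r/s,c[1]+half-q/s,np.full(r.shape,z)],-1).reshape(-1,3)
    uv=proj(cam,p).reshape(n,n,2).astype(np.float32)
    return cv2.remap(im,uv[...,0],uv[...,1],cv2.INTER_CUBIC)
E
python3 - <<'E'
from h import *
im=cv2.imread('pics/top0.png');d=np.load('top0.npy');P=cloud('top',d)
si=cv2.imread('pics/side0.png')
A=ortho('top',im,(0.615,0.005),0.02,0.1,2000)
B=ortho('top',im,(0.578,-0.285),0.05,0.1,2000)
C=ortho('side',si,(0.578,-0.285),0.05,0.1,2000)
out=np.hstack([A,B]);
cv2.imwrite('pics/ab.png',out)
# heights
def sel(x0,x1,y0,y1,z0,z1):
    m=(P[...,0]>x0)&(P[...,0]<x1)&(P[...,1]>y0)&(P[...,1]<y1)&(P[...,2]>z0)&(P[...,2]<z1);return m
def med(m):return P[m].mean(0).round(4),m.sum()
print('hubtop',med(sel(.57,.67,-.05,.05,.1,.125)))
m=sel(.52,.71,-.1,.1,.03,.05);print('rim',med(m),P[m][:,:2].min(0),P[m][:,:2].max(0))
q=P[sel(.58,.66,-.035,.045,.0,.03)];print('web z',np.percentile(q[:,2],[5,25,50,75,95]))
m=sel(.5,.66,-.36,-.21,.045,.056);print('flange',med(m),P[m][:,:2].min(0),P[m][:,:2].max(0))
for x,y,z in P[sel(.52,.64,-.345,-.225,.06,.12)]: print(round(x,4),round(y,4),round(z,4))
E
```

```text
hubtop (array([0.6351, 0.0091, 0.1089]), np.int64(123))
rim (array([0.6348, 0.0098, 0.0365]), np.int64(758)) [ 0.5555949 -0.0689949] [0.70993121 0.08737946]
web z [0.00476391 0.0084972  0.01067666 0.01295168 0.02233355]
flange (array([ 0.5764, -0.3006,  0.0506]), np.int64(840)) [ 0.52622011 -0.3589775 ] [ 0.65959041 -0.2446238 ]
0.6399 -0.2299 0.115
0.6366 -0.2268 0.1166
0.6377 -0.2281 0.0923
0.6044 -0.3282 0.0704
0.6039 -0.3304 0.0727
0.6031 -0.3268 0.0639
0.6017 -0.3309 0.0699
0.6032 -0.3353 0.0637
0.6002 -0.3266 0.0644
0.5996 -0.3288 0.0668
0.6 -0.332 0.0651
0.5905 -0.2587 0.0673
0.5894 -0.2605 0.0722
0.5897 -0.2636 0.0709
0.5873 -0.2583 0.0689
0.5878 -0.2615 0.0669
0.5883 -0.2647 0.0648
0.5895 -0.3019 0.0603
0.5893 -0.3045 0.0614
0.5854 -0.259 0.0649
0.5846 -0.2611 0.0684
0.5864 -0.3016 0.0613
0.5835 -0.3014 0.0744
0.5861 -0.3068 0.0632
0.5866 -0.3101 0.0608
0.5825 -0.2866 0.0657
0.581 -0.2961 0.0729
0.5793 -0.2972 0.0806
0.5789 -0.2995 0.0825
0.58 -0.3033 0.0777
0.5837 -0.31 0.0609
0.5828 -0.3118 0.0651
0.5799 -0.2867 0.0649
0.58 -0.2896 0.0643
0.5771 -0.2922 0.0776
0.5773 -0.29
[... 212 characters left out ...]
0.0795
0.574 -0.3028 0.0793
0.5747 -0.3063 0.0761
0.5782 -0.3127 0.0605
0.5753 -0.2903 0.0602
0.5746 -0.2951 0.0634
0.5723 -0.2955 0.0743
0.573 -0.299 0.0709
0.5717 -0.3004 0.0772
0.5731 -0.3046 0.0708
0.5718 -0.2896 0.063
0.5721 -0.2926 0.0619
0.5723 -0.2956 0.0609
0.5706 -0.2966 0.0688
0.5701 -0.2988 0.0716
0.5705 -0.302 0.0695
0.5696 -0.2957 0.0602
0.5694 -0.2982 0.0613
0.5689 -0.3005 0.0636
0.5686 -0.3084 0.0653
0.5663 -0.3006 0.0624
0.5667 -0.3093 0.0609
0.5634 -0.2976 0.0631
0.5638 -0.3036 0.0614
0.564 -0.3066 0.0603
0.5403 -0.3071 0.0665
0.5397 -0.3092 0.0695
0.537 -0.3037 0.0692
0.5378 -0.3075 0.0647
0.5366 -0.3087 0.0711
0.5349 -0.3045 0.065
0.5359 -0.3084 0.06
0.5347 -0.3097 0.0664
```

View pics/ab.png

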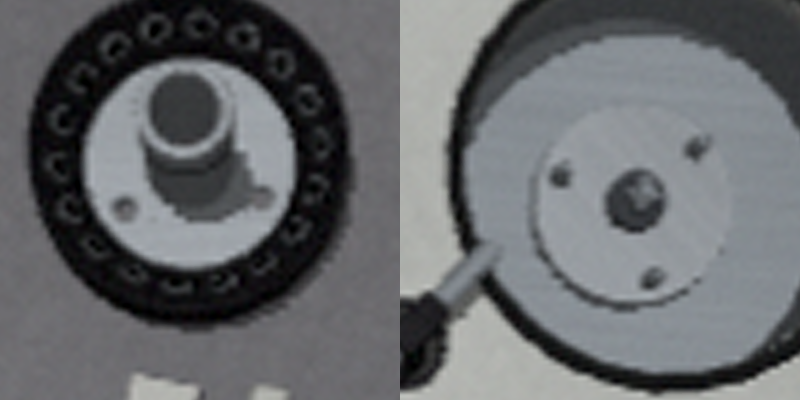

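Crop shows rotor holes at left (125,208), right (262,197), third hidden by the hub; flange with studs (560,172), (697,148), (652,278). Steel key (black block, grey bar) at lower left is the right one.

```bash
cat > fit.py <<'E'
from h import *
def tri(pts,angs,r=.04,known=None):
    from scipy.optimize import least_squares
    pts=np.array(pts)
    f=lambda p:(pts-(p[:2]+r*np.c_[np.cos(p[2]+angs),np.sin(p[2]+angs)])).ravel()
    best=min((least_squares(f,[*pts.mean(0),a]) for a in np.arange(0,6.3,.5)),key=lambda s:s.cost)
    return best.x,np.sqrt(2*best.cost/len(pts))
def spot(im,cam,c,z,s=4000,half=.009,dark=True):
    g=cv2.cvtColor(ortho(cam,im,c,z,half,s),cv2.COLOR_BGR2GRAY).astype(float)
    w=np.median(np.r_[g[0],g[-1],g[:,0],g[:,-1]])-g; w=np.clip(w-0.3*w.max(),0,None)
    r,q=np.mgrid[:g.shape[0],:g.shape[1]]
    return np.array([c[0]+half-(w*r).sum()/w.sum()/s,c[1]+half-(w*q).sum()/w.sum()/s])
def bar(P,m):
    q=P[m];c=q[:,:2].mean(0);u,s,v=np.linalg.svd(q[:,:2]-c,full_matrices=False);t=(q[:,:2]-c)@v[0];w=(q[:,:2]-c)@v[1]
    mid=c+v[0]*(t.min()+t.max())/2+v[1]*(w.min()+w.max())/2
    return mid.round(4),round(np.degrees(np.arctan2(v[0][1],v[0][0])),1),round(np.ptp(t),3),round(np.ptp(w),3),len(q)
E
python3 - <<'E'
from fit import *
im=cv2.imread('pics/top0.png');P=cloud('top',np.load('top0.npy'));S=cloud('side',np.load('side0.npy'));si=cv2.imread('pics/side0.png')
h=[]
for c in[(.608,.0425),(.6135,-.026)]:
    for _ in range(3): c=spot(im,'top',c,.01)
    h.append(c)
print('holes',h,np.linalg.norm(h[0]-h[1]),'yaw',np.degrees(np.arctan2(*(h[0]-h[1])[::-1]))-90)
print(tri(h,np.radians([120,240])))
st=[]
for c in[(.603,-.330),(.588,-.2615),(.537,-.307)]:
    for Q in(P,S):
        m=(np.hypot(Q[...,0]-c[0],Q[...,1]-c[1])<.009)&(Q[...,2]>.061)&(Q[...,2]<.075);print(m.sum(),Q[m].mean(0).round(4))
    m=(np.hypot(P[...,0]-c[0],P[...,1]-c[1])<.009)&(P[...,2]>.061)&(P[...,2]<.075);st.append(P[m].mean(0)[:2])
x,e=tri(st,np.radians([0,120,240]));print('flange',x[:2],np.degrees(x[2]),e)
def box(Q,x0,x1,y0,y1,z0,z1): return (Q[...,0]>x0)&(Q[...,0]<x1)&(Q[...,1]>y0)&(Q[...,1]<y1)&(Q[...,2]>z0)&(Q[...,2]<z1)
for n,Q in(('top',P),('side',S)):
    print(n)
    print('keybar',bar(Q,box(Q,.42,.57,-.24,-.1,.172,.23)))
    m=box(Q,.42,.57,-.24,-.1,.165,.23);print(np.percentile(Q[m][:,2],[5,50,95]))
    print('rim',Q[box(Q,.52,.73,-.1,.11,.034,.046)].mean(0))
    q=Q[box(Q,.57,.69,-.05,.06,.1,.118)];print('hub',q.mean(0),q.min(0),q.max(0))
    print('spanner',bar(Q,box(Q,.32,.40,.16,.38,.004,.03)))
    print('tray wall',bar(Q,box(Q,.43,.73,.17,.50,.013,.03)))
    for lo in((.37,.55,.025,.12),(.35,.55,-.07,.018)): print('tool',bar(Q,box(Q,*lo,.008,.04)))
    print('deck',bar(Q,box(Q,.4,.75,-.5,-.1,.124,.137)))
    for a in((.33,.42,-.22,-.12,.02,.1),(.7,.82,-.06,.04,.03,.1),(.68,.82,.05,.19,.05,.3)): q=Q[box(Q,*a)];print(q.min(0).round(3),q.max(0).round(3))
E
```

```text
holes [array([0.61382628, 0.0437724 ]), array([ 0.62134419, -0.01809036])] 0.06231789502464484 yaw 6.928933456219539
(array([0.63743917, 0.01525379, 0.12093318]), np.float64(0.003482068639090257))
8 [ 0.602  -0.3299  0.0671]
14 [ 0.6022 -0.3314  0.0658]
8 [ 0.5879 -0.2609  0.068 ]
13 [ 0.587  -0.264   0.0673]
7 [ 0.5373 -0.3072  0.0675]
0 [nan nan nan]
flange [ 0.57572926 -0.29933969] -48.40695708835812 0.0007122409361348527
top
keybar (array([ 0.4931, -0.1758]), np.float64(135.4), np.float64(0.1), np.float64(0.014), 212)
[0.18039248 0.18672485 0.19439849]
rim [0.63730528 0.01043736 0.03845731]
hub [0.6351024  0.00908144 0.10891273] [ 0.61305857 -0.01277865  0.10094716] [0.65714892 0.03048474 0.1164761 ]
spanner (array([0.3592, 0.2706]), np.float64(-90.2), np.float64(0.217), np.float64(0.078), 490)
tray wall (array([0.572 , 0.3388]), np.float64(-97.8), np.float64(0.285), np.float64(0.223), 629)
tool (array([0.4552, 0.0707]), np.float64(172.7), np.float64(0.16), np.float64(0.089), 403)
tool (array([ 0.4408, -0.0095]), np.float64(179.1), np.float64(0.164), np.float64(0.056), 438)
deck 
[... 488 characters left out ...]
03344584 0.11396765]
spanner (array([0.3611, 0.2733]), np.float64(-91.6), np.float64(0.211), np.float64(0.076), 212)
tray wall (array([0.5699, 0.3419]), np.float64(-98.8), np.float64(0.296), np.float64(0.224), 500)
tool (array([0.4484, 0.0412]), np.float64(173.3), np.float64(0.156), np.float64(0.032), 337)
tool (array([ 0.439 , -0.0121]), np.float64(179.9), np.float64(0.167), np.float64(0.059), 454)
deck (array([ 0.5496, -0.274 ]), np.float64(-136.5), np.float64(0.389), np.float64(0.308), 4197)
[ 0.342 -0.204  0.02 ] [ 0.397 -0.146  0.065]
[ 0.7   -0.037  0.03 ] [0.805 0.04  0.064]
[0.722 0.115 0.05 ] [0.807 0.188 0.21 ]<stdin>:12: RuntimeWarning: Mean of empty slice.
  ret = um.true_divide(
```

```bash
cat > plan.py <<'E'
import sys,json,numpy as np,os
# usage: plan.py 'x y z psi;x y z psi;...' [step]   from stored commanded pose; saves new one
def run(way,step=.055,ang=9.,save=True):
    c=np.array(json.load(open('cmd.json')),float)
    rows=[];p=c.copy()
    for w in way:
        w=np.array(w,float);d=w-p
        n=max(1,int(np.ceil(max(np.linalg.norm(d[:3])/step,abs(d[3])/ang)-1e-6)))
        rows+=[p+d*(i+1)/n for i in range(n)];p=w
    out=[]
    for i in range(0,len(rows),5):
        a=np.radians(c[3]);X=np.array([-np.sin(a),np.cos(a)]);Y=np.array([np.cos(a),np.sin(a)])
        v=[]
        for r in rows[i:i+5]:
            d=r[:2]-c[:2];v.append([round(float(d@X),4),round(float(d@Y),4),round(float(c[2]-r[2]),4),0,0,round(float(np.radians(c[3]-r[3])),3)])
        l=v[-1];c=np.array([*(c[:2]+l[0]*X+l[1]*Y),c[2]-l[2],c[3]-np.degrees(l[5])])
        print([k for r in v for k in r])
    print('->',c.round(4).tolist())
    if save: json.dump(c.tolist(),open('cmd.json','w'))
if __name__=='__main__':
    run([[float(k) for k in s.split()] for s in sys.argv[1].split(';')],*[float(a) for a in sys.argv[2:]])
E
python3 - <<'E'
from h import *
import json
s=ctrl.get_state();q=R.from_quat(s['tcp_rot']).as_matrix();print(q.round(4))
json.dump([*s['eef_pos'],float(np.degrees(np.arctan2(q[1,1],q[0,1])))],open('cmd.json','w'))
E
python3 plan.py '.635 .009 .25 0;.635 .009 .075 0'
```

```text
[[-0.92   0.392 -0.   ]
 [ 0.392  0.92  -0.   ]
 [ 0.    -0.    -1.   ]]
[-0.0415, -0.0298, -0.0013, 0, 0, 0.083, -0.083, -0.0597, -0.0027, 0, 0, 0.167, -0.1244, -0.0895, -0.004, 0, 0, 0.25, -0.1659, -0.1194, -0.0053, 0, 0, 0.334, -0.2074, -0.1492, -0.0067, 0, 0, 0.417]
[-0.05, -0.0105, -0.0013, 0, 0, 0.084, -0.1, -0.021, -0.0026, 0, 0, 0.167, -0.15, -0.0315, -0.004, 0, 0, 0.25, -0.2, -0.042, -0.0053, 0, 0, 0.334, -0.25, -0.0525, -0.0066, 0, 0, 0.417]
[-0.05, 0.0107, -0.0014, 0, 0, 0.084, -0.1, 0.0214, -0.0027, 0, 0, 0.167, -0.1499, 0.0321, -0.004, 0, 0, 0.251, -0.1999, 0.0427, -0.0054, 0, 0, 0.334, -0.1999, 0.0427, 0.0384, 0, 0, 0.334]
[0.0, 0.0, 0.0437, 0, 0, 0.0, 0.0, 0.0, 0.0875, 0, 0, 0.0, 0.0, 0.0, 0.1312, 0, 0, 0.0]
-> [0.635, 0.009, 0.075, 0.0006]
```

Emit:
carry_out(deltas=[-0.0415,-0.0298,-0.0013,0,0,0.083,-0.083,-0.0597,-0.0027,0,0,0.167,-0.1244,-0.0895,-0.004,0,0,0.25,-0.1659,-0.1194,-0.0053,0,0,0.334,-0.2074,-0.1492,-0.0067,0,0,0.417], grip=100)

```text
time: 2.42
eef_pos: [0.3976, 0.401, 0.2383]
tcp_rot: [0.4, 0.917, 0.0, 0.0]
contact_force: [-0.3, 0.1, 0.5]
opening: 0.997
finger_force: 0.0
```

Emit:
carry_out(deltas=[-0.05,-0.0105,-0.0013,0,0,0.084,-0.1,-0.021,-0.0026,0,0,0.167,-0.15,-0.0315,-0.004,0,0,0.25,-0.2,-0.042,-0.0053,0,0,0.334,-0.25,-0.0525,-0.0066,0,0,0.417])

```text
time: 3.05
eef_pos: [0.5298, 0.1823, 0.245]
tcp_rot: [0.581, 0.814, 0.0, 0.0]
contact_force: [0.4, 0.1, -0.1]
opening: 1.0
finger_force: 0.0
```

Emit:
carry_out(deltas=[-0.05,0.0107,-0.0014,0,0,0.084,-0.1,0.0214,-0.0027,0,0,0.167,-0.1499,0.0321,-0.004,0,0,0.251,-0.1999,0.0427,-0.0054,0,0,0.334,-0.1999,0.0427,0.0384,0,0,0.334])

```text
time: 3.68
eef_pos: [0.6395, 0.005, 0.2108]
tcp_rot: [0.709, 0.705, 0.003, 0.005]
contact_force: [0.9, -0.6, 0.1]
opening: 1.004
finger_force: 0.0
```

Emit:
carry_out(deltas=[0.0,0.0,0.0437,0,0,0.0,0.0,0.0,0.0875,0,0,0.0,0.0,0.0,0.1312,0,0,0.0,0.0,0.0,0.1312,0,0,0.0])

```text
time: 4.18
eef_pos: [0.6315, 0.0094, 0.0705]
tcp_rot: [0.707, 0.707, -0.003, -0.004]
contact_force: [0.2, 0.0, 0.0]
opening: 0.998
finger_force: 0.0
```

Emit:
carry_out(deltas=[0,0,0,0,0,0,0,0,0,0,0,0,0,0,0,0,0,0,0,0,0,0,0,0], grip=0, grip_force=60)

```text
time: 4.68
eef_pos: [0.6368, 0.0088, 0.0784]
tcp_rot: [0.707, 0.707, 0.001, 0.002]
contact_force: [-0.7, 0.1, 6.2]
opening: 0.517
finger_force: 62.4
```

```bash
python3 plan.py '.635 .009 .33 0;.56 -.0 .33 0'
```

```text
[0.0, 0.0, -0.051, 0, 0, 0.0, 0.0, 0.0, -0.102, 0, 0, 0.0, 0.0, 0.0, -0.153, 0, 0, 0.0, 0.0, 0.0, -0.204, 0, 0, 0.0, 0.0, 0.0, -0.255, 0, 0, 0.0]
[-0.0045, -0.0375, 0.0, 0, 0, 0.0, -0.009, -0.075, 0.0, 0, 0, 0.0]
-> [0.56, -0.0, 0.33, 0.0006]
```

Emit:
carry_out(deltas=[0.0,0.0,-0.03,0,0,0.0,0.0,0.0,-0.08,0,0,0.0,0.0,0.0,-0.14,0,0,0.0,0.0,0.0,-0.2,0,0,0.0,0.0,0.0,-0.255,0,0,0.0])

```text
time: 5.3
eef_pos: [0.634, 0.0092, 0.3305]
tcp_rot: [0.707, 0.707, -0.001, -0.001]
contact_force: [1.3, 0.5, -6.5]
opening: 0.515
finger_force: 63.8
```

Emit:
carry_out(deltas=[-0.0045,-0.0375,0.0,0,0,0.0,-0.009,-0.075,0.0,0,0,0.0,-0.009,-0.075,0.0,0,0,0.0,-0.009,-0.075,0.0,0,0,0.0,-0.009,-0.075,0.0,0,0,0.0])

```text
time: 5.92
eef_pos: [0.5604, 0.0, 0.3296]
tcp_rot: [0.707, 0.707, -0.0, -0.0]
contact_force: [-0.7, 0.2, -6.3]
opening: 0.514
finger_force: 64.4
```

Run:
```python
from h import *
s=ctrl.get_state();print(s['eef_pos'],s['tcp_rot'],s['opening'])
im,d=snap('top','top1');np.save('top1.npy',d);P=cloud('top',d)
c=s['eef_pos'];zu=c[2]-.0765
A=ortho('top',im[:,:,::-1].copy(),c,zu+.01,.1,3000)
cv2.imwrite('pics/a1.png',A)
def box(Q,x0,x1,y0,y1,z0,z1): return (Q[...,0]>x0)&(Q[...,0]<x1)&(Q[...,1]>y0)&(Q[...,1]<y1)&(Q[...,2]>z0)&(Q[...,2]<z1)
m=box(P,c[0]-.1,c[0]+.1,-.1,.1,zu+.02,zu+.05);q=P[m];print(q.min(0),q.max(0))
m=(np.hypot(P[...,0]-c[0],P[...,1]-c[1])<.05)&(P[...,2]<zu+.03)&(P[...,2]>zu-.02);print(np.percentile(P[m][:,2],[10,50,90]),zu)
```

```text
[5.60440000e-01 1.85770758e-05 3.29584336e-01] [ 7.07071356e-01  7.07142174e-01 -8.91865325e-05 -1.88891898e-04] 0.5136964003570479
[ 0.49059882 -0.07825761  0.27315589] [0.61498882 0.07405428 0.29679646]
[0.25892727 0.26162078 0.26402015] 0.2530843364687672
```

View pics/a1.png

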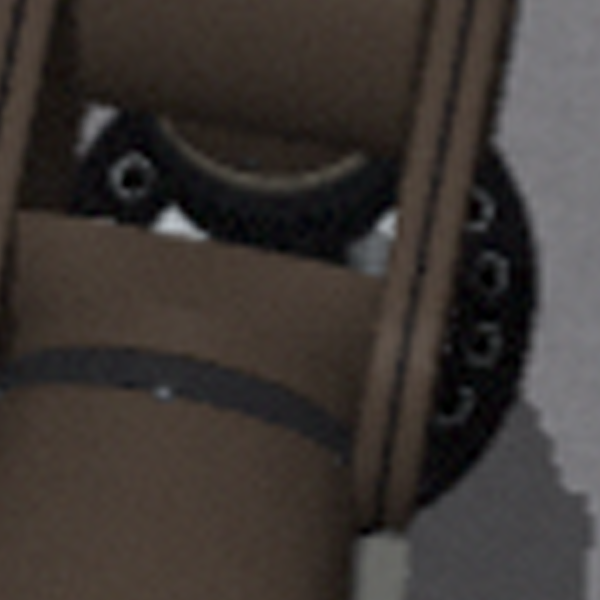

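Picture: the arm hides the holes; the rim's tube rings show at right (490,275). I'll fit the yaw from the 18 rings in the first picture.

```bash
cat > rings.py <<'E'
from h import *
from scipy.optimize import minimize
from scipy.ndimage import map_coordinates
def fit(img,cam,c,z,yaw0s,mask=None,half=.1,s=4000):
    g=cv2.cvtColor(ortho(cam,img,c,z,half,s),cv2.COLOR_BGR2GRAY).astype(float)
    g=np.clip(g,0,140)
    k=np.radians(np.arange(18)*20);t=np.radians(np.arange(0,360,15))
    def samp(x,y): return map_coordinates(g,[(c[0]+half-x)*s,(c[1]+half-y)*s],order=1)
    def sc(p):
        cx,cy,a,Rt,rr=p
        X=cx+Rt*np.cos(k+a);Y=cy+Rt*np.sin(k+a)
        ring=samp(X[:,None]+rr*np.cos(t),Y[:,None]+rr*np.sin(t)).mean(1)
        inn=samp(X[:,None]+.4*rr*np.cos(t),Y[:,None]+.4*rr*np.sin(t)).mean(1)
        v=ring-inn
        if mask is not None: v=v[mask(np.degrees(k+a))]
        return -v.mean()
    best=None
    for a in yaw0s:
      for Rt in(.060,.064,.068):
        r=minimize(sc,[*c,np.radians(a),Rt,.0055],method='Nelder-Mead',options=dict(initial_simplex=np.array([*c,np.radians(a),Rt,.0055])+np.vstack([np.zeros(5),np.diag([.003,.003,.05,.003,.0015])]),xatol=1e-5))
        if best is None or r.fun<best.fun: best=r
    return best
E
python3 - <<'E'
from rings import *
im=cv2.imread('pics/top0.png')
for z in(.025,.03,.035):
    b=fit(im,'top',(.635,.0095),z,range(0,20,4));print(z,b.x[:2].round(4),np.degrees(b.x[2])%20,b.x[3:].round(4),b.fun)
im=cv2.imread('pics/top1.png')
b=fit(im,'top',(.5604,0.0),.253+.03,range(0,20,4),mask=lambda a:np.cos(np.radians(a)+np.pi/2+.2)>.75);print(b.x[:2].round(4),np.degrees(b.x[2])%20,b.x[3:].round(4),b.fun)
E
```

```text
0.025 [0.6313 0.0119] 19.4968367423222 [0.0663 0.0276] -61.030263117851035
0.03 [0.6307 0.0104] 5.455889151508734 [0.0586 0.0113] -39.67216112798059
0.035 [0.6295 0.0104] 5.432123377486846 [0.0582 0.0111] -39.6874128344734
[0.5588 0.0125] 17.019361776661018 [0.0852 0.0094] -36.43689695586636
```

```bash
sed -i "s|        X=cx+Rt|        if not(.003<rr<.0075 and .057<Rt<.072): return 0\n        X=cx+Rt|" rings.py
python3 - <<'E'
from rings import *
im=cv2.imread('pics/top0.png')
for z in(.02,.025,.03,.035):
    b=fit(im,'top',(.635,.0095),z,range(0,20,4));print(z,b.x[:2].round(4),np.degrees(b.x[2])%20,b.x[3:].round(4),b.fun)
im=cv2.imread('pics/top1.png')
b=fit(im,'top',(.5604,0.0),.253+.03,range(0,20,4),mask=lambda a:np.cos(np.radians(a)+np.pi/2+.2)>.85);print(b.x[:2].round(4),np.degrees(b.x[2])%20,b.x[3:].round(4),b.fun)
E
```

```text
0.02 [0.6334 0.0104] 0.18988992663408766 [0.0571 0.0075] -36.682851529457395
0.025 [0.632  0.0103] 0.5896464185157789 [0.057  0.0075] -36.7392351761277
0.03 [0.6314 0.0103] 5.182642145085678 [0.057  0.0075] -35.75924456864877
0.035 [0.6302 0.0101] 4.671948500781581 [0.057  0.0075] -35.3188467695072
[ 0.5609 -0.0022] 10.309332232985495 [0.072  0.0075] -30.17057019571991
```

```bash
sed -i "s|.003<rr<.0075 and .057<Rt<.072|.003<rr<.0055 and .0605<Rt<.07|;s|np.clip(g,0,140)|np.where(g>120,20,g)|" rings.py
python3 - <<'E'
from rings import *
im=cv2.imread('pics/top0.png')
for z in(.02,.025,.03,.035):
    b=fit(im,'top',(.635,.0095),z,range(0,20,4));print(z,b.x[:2].round(4),np.degrees(b.x[2])%20,b.x[3:].round(4),b.fun)
im=cv2.imread('pics/top1.png')
for h in(.02,.03):
  for hw in(.8,.88):
    b=fit(im,'top',(.5604,0.0),.253+h,range(0,20,4),mask=lambda a:np.cos(np.radians(a)+np.pi/2+.2)>hw);print(b.x[:2].round(4),np.degrees(b.x[2])%20,b.x[3:].round(4),b.fun)
E
```

```text
0.02 [0.6382 0.0109] 14.699182404603162 [0.0645 0.005 ] -24.378931482217098
0.025 [0.6369 0.0107] 14.700725299561858 [0.0643 0.005 ] -24.40066148828218
0.03 [0.6357 0.0105] 14.703237587561143 [0.064 0.005] -24.39087919545366
0.035 [0.6343 0.0105] 14.707449262461596 [0.0638 0.0049] -24.384015539285507
[0.5627 0.0023] 12.921184429651158 [0.0646 0.0053] -28.337557460530917
[0.5627 0.0028] 13.071155222983597 [0.0651 0.0053] -24.136810583250934
[0.5601 0.0019] 13.023700943806958 [0.0639 0.0052] -28.255333654585762
[0.5604 0.0025] 12.832103865972792 [0.0646 0.0052] -24.0591683551563
```

Run:
```python
from rings import *
im,_=snap('side','side1');im=im[:,:,::-1].copy()
s0=cv2.imread('pics/side0.png')
# far side of rotor from side camera: direction of camera forward horiz
f=np.degrees(np.arctan2(.684,.4606));print(f)
M=lambda w:(lambda a:np.cos(np.radians(a-f))>w)
for hw in(.2,.5):
  for dz in(.03,.036):
    b=fit(s0,'side',(.635,.0095),dz,range(0,20,4),mask=M(hw));print(0,b.x[:2].round(4),np.degrees(b.x[2])%20,b.x[3:].round(4),b.fun)
    b=fit(im,'side',(.5604,.001),.2516+dz,range(0,20,4),mask=M(hw));print(1,b.x[:2].round(4),np.degrees(b.x[2])%20,b.x[3:].round(4),b.fun)
t=cv2.imread('pics/top1.png')
A=cv2.hconcat([ortho('side',s0,(.635,.0095),.033,.1,2500),ortho('side',im,(.5604,.001),.2846,.1,2500)]);cv2.imwrite('pics/s1.png',cv2.resize(A,(800,400)))
```

```text
56.0439981004768
0 [0.6335 0.0098] 14.730079421208362 [0.0645 0.005 ] -32.42448363652289
1 [ 0.5563 -0.0037] 16.17583395908049 [0.0644 0.0055] -23.289204916479207
0 [0.6378 0.0074] 0.4404320792973532 [0.0633 0.0032] -17.293373493488616
1 [ 0.5664 -0.0049] 10.951287158688706 [0.0605 0.0055] -18.632700348191833
0 [0.6338 0.009 ] 16.08694739923638 [0.0648 0.0045] -35.63751642390543
1 [0.5624 0.0029] 6.4861649968604995 [0.0691 0.0055] -26.009164829631086
0 [0.6373 0.0072] 0.26362327744224756 [0.064 0.003] -22.28405082845698
1 [ 0.5642 -0.0041] 8.699723044985191 [0.0605 0.0055] -23.21136355259718
```

View pics/s1.png

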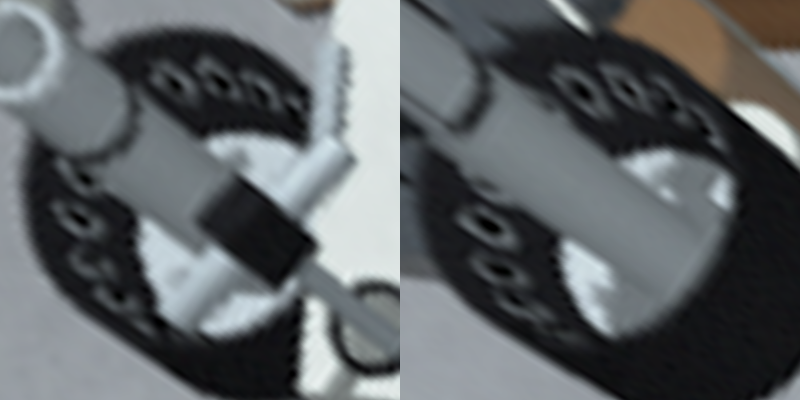

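Picture: the held rotor sits level, with rings at (582,90), (485,226). The yaw is consistent with about 4° and not measurable better here. Moving over the flange.

```bash
python3 plan.py '.575 -.3005 .33 -52.6;.575 -.3005 .18 -52.6' .05 9
```

```text
[-0.0429, 0.0021, 0.0, 0, 0, 0.131, -0.0859, 0.0043, 0.0, 0, 0, 0.262, -0.1288, 0.0064, 0.0, 0, 0, 0.393, -0.1717, 0.0086, 0.0, 0, 0, 0.525, -0.2146, 0.0107, 0.0, 0, 0, 0.656]
[-0.0327, 0.0279, 0.0, 0, 0, 0.131, -0.0654, 0.0558, 0.0, 0, 0, 0.262, -0.0654, 0.0558, 0.05, 0, 0, 0.262, -0.0654, 0.0558, 0.1, 0, 0, 0.262, -0.0654, 0.0558, 0.15, 0, 0, 0.262]
-> [0.575, -0.3005, 0.18, -52.5969]
```

Emit:
carry_out(deltas=[-0.0429,0.0021,0.0,0,0,0.131,-0.0859,0.0043,0.0,0,0,0.262,-0.1288,0.0064,0.0,0,0,0.393,-0.1717,0.0086,0.0,0,0,0.525,-0.2146,0.0107,0.0,0,0,0.656])

```text
time: 6.65
eef_pos: [0.5711, -0.2161, 0.3297]
tcp_rot: [0.898, 0.44, 0.0, -0.0]
contact_force: [0.0, 0.5, -7.2]
opening: 0.517
finger_force: 64.4
```

Emit:
carry_out(deltas=[-0.0327,0.0279,0.0,0,0,0.131,-0.0654,0.0558,0.0,0,0,0.262,-0.0654,0.0558,0.0,0,0,0.262,-0.0654,0.0558,0.0,0,0,0.262])

```text
time: 7.15
eef_pos: [0.5752, -0.3004, 0.3293]
tcp_rot: [0.947, 0.321, -0.0, -0.001]
contact_force: [-0.5, 0.7, -6.7]
opening: 0.517
finger_force: 64.8
```

Emit:
carry_out(deltas=[0,0,0.04,0,0,0,0,0,0.08,0,0,0,0,0,0.12,0,0,0,0,0,0.15,0,0,0,0,0,0.15,0,0,0])

```text
time: 7.78
eef_pos: [0.5734, -0.2977, 0.1762]
tcp_rot: [0.947, 0.322, -0.002, -0.004]
contact_force: [-0.4, 0.0, -6.8]
opening: 0.517
finger_force: 64.9
```

Emit:
carry_out(deltas=[0,0,0.01,0,0,0,0,0,0.02,0,0,0,0,0,0.025,0,0,0,0,0,0.025,0,0,0,0,0,0.025,0,0,0])

```text
time: 8.4
eef_pos: [0.5752, -0.3007, 0.1555]
tcp_rot: [0.947, 0.321, 0.0, 0.0]
contact_force: [1.1, 0.2, -6.8]
opening: 0.511
finger_force: 64.8
```

Run:
```python
from h import *
s=ctrl.get_state();print(s['eef_pos'],s['tcp_rot'],s['contact_force'])
im,d=snap('side','side2');c=s['eef_pos']
cv2.imwrite('pics/s2.png',cv2.resize(im[200:340,290:470,::-1],(720,560),interpolation=cv2.INTER_CUBIC))
im,d=snap('top','top2');cv2.imwrite('pics/t2.png',cv2.resize(im[120:270,300:480,::-1],(720,600),interpolation=cv2.INTER_CUBIC))
```

```text
[ 0.57521259 -0.30071733  0.15552149] [9.47214953e-01 3.20598885e-01 2.47657489e-04 3.55733530e-04] [ 1.05040649  0.24089433 -6.80005568]
```

View pics/t2.png

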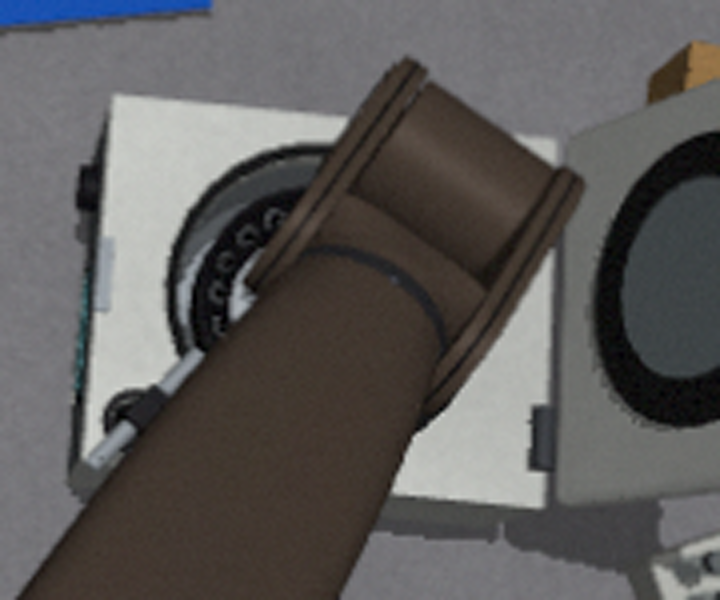

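Rotor rim sits inside the bowl, clear of the key bar. Lowering gently.

Emit:
carry_out(deltas=[0,0,0.004,0,0,0,0,0,0.008,0,0,0,0,0,0.012,0,0,0,0,0,0.012,0,0,0])

```text
time: 9.0
eef_pos: [0.5751, -0.3009, 0.1428]
tcp_rot: [0.947, 0.321, 0.0, 0.0]
contact_force: [1.3, -1.4, -6.1]
opening: 0.519
finger_force: 64.8
```

Emit:
carry_out(deltas=[0,0,0.003,0,0,0,0,0,0.006,0,0,0,0,0,0.008,0,0,0,0,0,0.008,0,0,0])

```text
time: 9.5
eef_pos: [0.5753, -0.3011, 0.1351]
tcp_rot: [0.947, 0.321, 0.0, 0.001]
contact_force: [0.9, -3.7, -5.5]
opening: 0.514
finger_force: 64.8
```

Emit:
carry_out(deltas=[-0.0004,0.0005,0.002,0,0,0,-0.0004,0.0005,0.005,0,0,0,-0.0004,0.0005,0.0065,0,0,0,-0.0004,0.0005,0.0075,0,0,0,-0.0004,0.0005,0.0075,0,0,0])

```text
time: 10.12
eef_pos: [0.5753, -0.3012, 0.1284]
tcp_rot: [0.947, 0.321, 0.0, 0.0]
contact_force: [-0.4, -2.2, -0.7]
opening: 0.513
finger_force: 65.2
```

Emit:
carry_out(deltas=[0,0,0.001,0,0,0,0,0,0.001,0,0,0])

```text
time: 10.38
eef_pos: [0.5753, -0.3013, 0.1284]
tcp_rot: [0.947, 0.321, 0.0, 0.0]
contact_force: [-3.9, -0.6, 5.2]
opening: 0.513
finger_force: 65.8
```

Emit:
carry_out(deltas=[0,0,0,0,0,0,0,0,0,0,0,0,0,0,0,0,0,0,0,0,0,0,0,0], grip=100)

```text
time: 10.88
eef_pos: [0.5749, -0.3009, 0.1262]
tcp_rot: [0.947, 0.321, -0.0, -0.0]
contact_force: [-0.6, 0.6, -0.1]
opening: 0.995
finger_force: 0.0
```

Emit:
carry_out(deltas=[0,0,-0.02,0,0,0,0,0,-0.06,0,0,0,0,0,-0.12,0,0,0,0,0,-0.18,0,0,0])

```text
time: 11.38
eef_pos: [0.5749, -0.301, 0.3099]
tcp_rot: [0.947, 0.321, 0.0, 0.001]
contact_force: [1.0, 0.7, 0.1]
opening: 1.0
finger_force: 0.0
```

```bash
python3 - <<'E'
import json
c=json.load(open('cmd.json')); c[0]=.575;c[1]=-.3011;c[2]=.18-.025-.012-.008-.0075-.001+.18;json.dump(c,open('cmd.json','w'));print(c)
E
python3 plan.py '.39 .05 .33 10' .05 9
```

```text
[0.575, -0.3011, 0.3065, -52.59694468548028]
[0.0083, -0.0489, -0.0029, 0, 0, -0.137, 0.0166, -0.0978, -0.0059, 0, 0, -0.273, 0.0249, -0.1467, -0.0088, 0, 0, -0.41, 0.0332, -0.1956, -0.0118, 0, 0, -0.546, 0.0414, -0.2445, -0.0147, 0, 0, -0.683]
[0.0374, -0.0327, -0.0029, 0, 0, -0.136, 0.0747, -0.0654, -0.0059, 0, 0, -0.273, 0.112, -0.0981, -0.0088, 0, 0, -0.41]
-> [0.39, 0.05, 0.33, 10.0273]
```

```bash
echo '[0.575,-0.3011,0.3065,-52.597]'>cmd.json; python3 plan.py '.43 .06 .33 44.8' .05 9.9
```

```text
[0.0104, -0.0375, -0.0024, 0, 0, -0.17, 0.0208, -0.075, -0.0047, 0, 0, -0.34, 0.0312, -0.1125, -0.0071, 0, 0, -0.51, 0.0417, -0.15, -0.0094, 0, 0, -0.68, 0.0521, -0.1875, -0.0118, 0, 0, -0.85]
[0.035, -0.0169, -0.0023, 0, 0, -0.17, 0.07, -0.0338, -0.0047, 0, 0, -0.34, 0.1051, -0.0508, -0.007, 0, 0, -0.51, 0.1401, -0.0677, -0.0094, 0, 0, -0.68, 0.1752, -0.0846, -0.0117, 0, 0, -0.85]
-> [0.43, 0.06, 0.33, 44.8058]
```

Emit:
carry_out(deltas=[0.0104,-0.0375,-0.0024,0,0,-0.17,0.0208,-0.075,-0.0047,0,0,-0.34,0.0312,-0.1125,-0.0071,0,0,-0.51,0.0417,-0.15,-0.0094,0,0,-0.68,0.0521,-0.1875,-0.0118,0,0,-0.85])

```text
time: 12.0
eef_pos: [0.502, -0.1194, 0.3203]
tcp_rot: [0.729, 0.685, 0.001, 0.001]
contact_force: [0.7, 0.1, 0.6]
opening: 1.0
finger_force: 0.0
```

Emit:
carry_out(deltas=[0.035,-0.0169,-0.0023,0,0,-0.17,0.07,-0.0338,-0.0047,0,0,-0.34,0.1051,-0.0508,-0.007,0,0,-0.51,0.1401,-0.0677,-0.0094,0,0,-0.68,0.1752,-0.0846,-0.0117,0,0,-0.85])

```text
time: 12.62
eef_pos: [0.4294, 0.0611, 0.3319]
tcp_rot: [0.382, 0.924, 0.001, 0.001]
contact_force: [-0.0, 0.0, -0.1]
opening: 1.003
finger_force: 0.0
```

Run:
```python
from fit import *
def box(Q,x0,x1,y0,y1,z0,z1): return (Q[...,0]>x0)&(Q[...,0]<x1)&(Q[...,1]>y0)&(Q[...,1]<y1)&(Q[...,2]>z0)&(Q[...,2]<z1)
print(ctrl.get_state()['qpos'].round(2))
for c in('top','side'):
    im,d=snap(c,c+'3');P=cloud(c,d);np.save(c+'3.npy',d)
    q=P[box(P,.53,.63,-.36,-.25,.152,.17)];print('hub',np.median(q,0),q.min(0),q.max(0),len(q))
    print('key',bar(P,box(P,.44,.545,-.23,-.12,.17,.21)))
    g=im.max(2); m=box(P,.47,.52,-.2,-.15,.165,.21)&(g<60);q=P[m];print('block',q.min(0),q.max(0),q.mean(0),len(q))
    q=P[box(P,.5,.66,-.38,-.22,.083,.096)];print('rim',q.min(0),q.max(0),np.median(q[:,2]))
im=cv2.imread('pics/top3.png');cv2.imwrite('pics/t3.png',np.hstack([ortho('top',im,(.53,-.25),.16,.12,1660)[:399,:399],ortho('top',cv2.imread('pics/top0.png'),(.576,-.2995),.075,.03,6650)[:399,:399]]))
```

```text
[-0.09 -0.34  2.01  0.    1.47 -0.88]
hub [ 0.5757073  -0.2988364   0.15946328] [ 0.55386901 -0.32221888  0.15300784] [ 0.59945825 -0.27623777  0.1663394 ] 132
key (array([ 0.4929, -0.1756]), np.float64(135.4), np.float64(0.099), np.float64(0.014), 212)
block [ 0.47848256 -0.18620823  0.16898119] [ 0.50386308 -0.16173244  0.19746038] [ 0.49138199 -0.17410289  0.19166468] 71
rim [ 0.50000423 -0.3798211   0.08301864] [ 0.65984269 -0.22120927  0.09587242] 0.08791668964406321
hub [ 0.57492532 -0.30096114  0.15905165] [ 0.55203719 -0.32317447  0.15208704] [ 0.59814865 -0.27639297  0.1629952 ] 186
key (array([ 0.4916, -0.1747]), np.float64(-44.3), np.float64(0.098), np.float64(0.022), 293)
block [ 0.47760114 -0.1892034   0.17044737] [ 0.50416698 -0.16409529  0.19583712] [ 0.4891627  -0.17863618  0.18492333] 116
rim [ 0.51244265 -0.3529632   0.08302887] [ 0.65732444 -0.22013029  0.09599799] 0.08791349313280737Traceback (most recent call last):
  File "<stdin>", line 10, in <module>
    return _nx.concatenate(arrs, 1, dtype=dtype, casting=casting)
           ~~~~~~~~~~~~~~~^^^^^^^^^^^^^^^^^^^^^^^^^^^^^^^^^^^^^^^
ValueError: all the input array dimensions except for the concatenation axis must match exactly, but along dimension 0, the array at index 0 has size 398 and the array at index 1 has size 399
```

```bash
python3 - <<'E'
from h import *
a=ortho('top',cv2.imread('pics/top0.png'),(.576,-.2995),.073,.02,9975)
b=ortho('side',cv2.imread('pics/side0.png'),(.576,-.2995),.073,.02,9975)
c=ortho('top',cv2.imread('pics/top3.png'),(.53,-.25),.16,.12,1660)
n=min(len(a),len(c));cv2.imwrite('pics/t3.png',np.hstack([cv2.resize(k,(266,266)) for k in(a,b,c)]))
E
python3 plan.py '.4927 -.1752 .26 44.8;.4927 -.1752 .163 44.8' .05 9.9
```

```text
[-0.0352, -0.0202, 0.0117, 0, 0, 0.0, -0.0704, -0.0404, 0.0233, 0, 0, 0.0, -0.1055, -0.0606, 0.035, 0, 0, 0.0, -0.1407, -0.0809, 0.0467, 0, 0, 0.0, -0.1759, -0.1011, 0.0583, 0, 0, 0.0]
[-0.0352, -0.0202, 0.0117, 0, 0, 0.0, -0.0352, -0.0202, 0.0602, 0, 0, 0.0, -0.0352, -0.0202, 0.1087, 0, 0, 0.0]
-> [0.4927, -0.1752, 0.163, 44.8058]
```

View pics/t3.png

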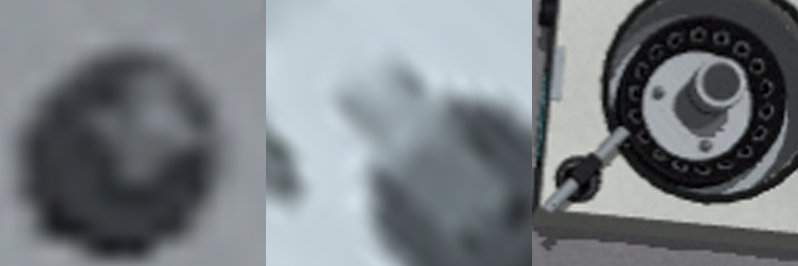

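Right panel shows the rotor home, with studs filling the holes at (658,92), (705,146), and the steel key at (578,178). The stem's flats are not readable (left panels), so I'll feel for them. Fetching the key.

Emit:
carry_out(deltas=[-0.0352,-0.0202,0.0117,0,0,0.0,-0.0704,-0.0404,0.0233,0,0,0.0,-0.1055,-0.0606,0.035,0,0,0.0,-0.1407,-0.0809,0.0467,0,0,0.0,-0.1759,-0.1011,0.0583,0,0,0.0], grip=60)

```text
time: 13.35
eef_pos: [0.4826, -0.1383, 0.2727]
tcp_rot: [0.385, 0.923, -0.0, 0.001]
contact_force: [-0.8, -0.1, -0.6]
opening: 0.601
finger_force: 0.0
```

Emit:
carry_out(deltas=[-0.0352,-0.0202,0.0117,0,0,0,-0.0352,-0.0202,0.0117,0,0,0.0,-0.0352,-0.0202,0.0602,0,0,0.0,-0.0352,-0.0202,0.0887,0,0,0.0,-0.0352,-0.0202,0.1087,0,0,0.0])

```text
time: 13.98
eef_pos: [0.4923, -0.1746, 0.1625]
tcp_rot: [0.385, 0.923, 0.0, -0.0]
contact_force: [0.3, -0.1, 0.3]
opening: 0.598
finger_force: 0.0
```

Emit:
carry_out(deltas=[0,0,0,0,0,0,0,0,0,0,0,0])

```text
time: 14.22
eef_pos: [0.4934, -0.1754, 0.1648]
tcp_rot: [0.384, 0.923, -0.0, 0.001]
contact_force: [0.5, 0.3, 0.9]
opening: 0.595
finger_force: 0.0
```

Emit:
carry_out(deltas=[0,0,0,0,0,0,0,0,0,0,0,0,0,0,0,0,0,0,0,0,0,0,0,0], grip=0, grip_force=70)

```text
time: 14.72
eef_pos: [0.4935, -0.1756, 0.1643]
tcp_rot: [0.384, 0.923, 0.0, 0.001]
contact_force: [-0.1, 0.2, 5.3]
opening: 0.175
finger_force: 69.5
```

```bash
python3 - <<'E'
from h import *
s=ctrl.get_state();q=R.from_quat(s['tcp_rot']).as_matrix();print(s['eef_pos'],np.degrees(np.arctan2(q[1,1],q[0,1])),q[:,2],s['opening'],s['contact_force'],s['wrist_torque'])
E
python3 plan.py '.4927 -.1752 .345 44.8;.576 -.2998 .345 44.8;.576 -.2998 .235 44.8' .045 9.9
```

```text
[ 0.49347623 -0.17557643  0.16434988] 44.79583844371369 [ 2.21328609e-03 -8.96757865e-04 -9.99997149e-01] 0.17492376901653525 [-0.11991656  0.18757405  5.27471601] [ 0.12095237 -0.0528452  -0.02789423]
[0.0, 0.0, -0.0364, 0, 0, 0.0, 0.0, 0.0, -0.0728, 0, 0, 0.0, 0.0, 0.0, -0.1092, 0, 0, 0.0, 0.0, 0.0, -0.1456, 0, 0, 0.0, 0.0, 0.0, -0.182, 0, 0, 0.0]
[-0.0368, -0.0072, -0.0, 0, 0, 0.0, -0.0735, -0.0143, -0.0, 0, 0, 0.0, -0.1103, -0.0215, -0.0, 0, 0, 0.0, -0.1471, -0.0287, -0.0, 0, 0, 0.0, -0.1471, -0.0287, 0.0367, 0, 0, 0.0]
[0.0, 0.0, 0.0366, 0, 0, 0.0, 0.0, 0.0, 0.0733, 0, 0, 0.0]
-> [0.576, -0.2998, 0.235, 44.8058]
```

Emit:
carry_out(deltas=[0.0,0.0,-0.03,0,0,0.0,0.0,0.0,-0.0728,0,0,0.0,0.0,0.0,-0.1092,0,0,0.0,0.0,0.0,-0.1456,0,0,0.0,0.0,0.0,-0.182,0,0,0.0])

```text
time: 15.35
eef_pos: [0.4918, -0.1749, 0.3438]
tcp_rot: [0.384, 0.923, 0.0, -0.002]
contact_force: [0.8, 0.0, -3.4]
opening: 0.179
finger_force: 69.3
```

Emit:
carry_out(deltas=[-0.03,-0.0058,0,0,0,0,-0.0735,-0.0143,0,0,0,0.0,-0.11,-0.0215,0,0,0,0.0,-0.1471,-0.0287,0,0,0,0.0,-0.1471,-0.0287,0,0,0,0])

```text
time: 15.98
eef_pos: [0.5757, -0.3015, 0.3409]
tcp_rot: [0.385, 0.923, 0.0, -0.003]
contact_force: [-0.4, -0.7, -3.5]
opening: 0.172
finger_force: 69.2
```

Emit:
carry_out(deltas=[0,0,0,0,0,0,0,0,0,0,0,0,0,0,0,0,0,0])

```text
time: 16.35
eef_pos: [0.5758, -0.2991, 0.3454]
tcp_rot: [0.384, 0.923, -0.0, 0.0]
contact_force: [-0.4, -0.4, -3.0]
opening: 0.173
finger_force: 69.2
```

Run:
```python
from fit import *
def box(Q,x0,x1,y0,y1,z0,z1): return (Q[...,0]>x0)&(Q[...,0]<x1)&(Q[...,1]>y0)&(Q[...,1]<y1)&(Q[...,2]>z0)&(Q[...,2]<z1)
s=ctrl.get_state();print(s['eef_pos'],s['tcp_rot'],s['contact_force'],s['opening'])
im,d=snap('side','side4');P=cloud('side',d)
for a,b in((.2,.235),(.24,.30),(.3,.335)):
    q=P[box(P,.54,.61,-.33,-.27,a,b)];print(a,q.mean(0) if len(q) else 0,q.min(0),q.max(0),len(q))
# expected shank centre (front-surface shift 6 mm toward camera)
cv2.imwrite('pics/s4.png',cv2.resize(im[120:320,260:480,::-1],(660,600)))
```

```text
[ 0.5757555  -0.29907506  0.34540055] [ 3.83916071e-01  9.23367974e-01 -4.95798682e-05  1.77181010e-04] [-0.42546517 -0.39449833 -2.98819868] 0.17308040100500796
0.2 [ 0.56894281 -0.30320142  0.21959737] [ 0.55998885 -0.31177226  0.20014451] [ 0.58451983 -0.28722571  0.23476778] 173
0.24 [ 0.57165699 -0.30072394  0.27091981] [ 0.56756201 -0.30534131  0.24031315] [ 0.58106122 -0.29376688  0.29998697] 133
0.3 [ 0.57145049 -0.30090009  0.3172126 ] [ 0.56762118 -0.30581367  0.30019901] [ 0.57879786 -0.29358433  0.33455565] 88
```

View pics/s4.png

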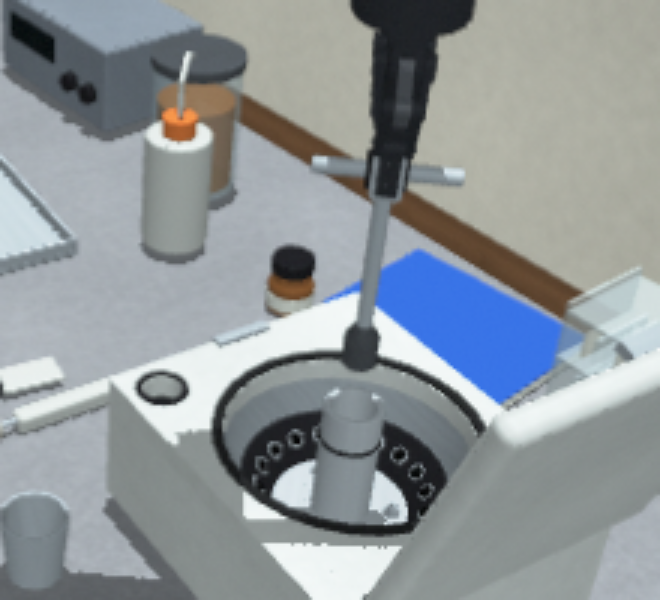

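Key hangs upright in the gripper over the hub (crop 360,340 above hub mouth 350,400). Lowering into the bore.

Emit:
carry_out(deltas=[-0.0014,0,0.03,0,0,0,-0.0014,0,0.06,0,0,0,-0.0014,0,0.09,0,0,0,-0.0014,0,0.11,0,0,0,-0.0014,0,0.11,0,0,0])

```text
time: 17.02
eef_pos: [0.5761, -0.3001, 0.233]
tcp_rot: [0.384, 0.923, 0.0, -0.002]
contact_force: [-0.4, -0.3, -2.1]
opening: 0.173
finger_force: 69.1
```

Emit:
carry_out(deltas=[0,0,0.004,0,0,0,0,0,0.008,0,0,0,0,0,0.012,0,0,0,0,0,0.012,0,0,0])

```text
time: 17.52
eef_pos: [0.5768, -0.3007, 0.2227]
tcp_rot: [0.384, 0.923, 0.0, -0.0]
contact_force: [0.8, 0.6, -3.6]
opening: 0.173
finger_force: 69.1
```

Emit:
carry_out(deltas=[0,0,0.003,0,0,0,0,0,0.006,0,0,0,0,0,0.006,0,0,0])

```text
time: 17.9
eef_pos: [0.577, -0.3009, 0.2167]
tcp_rot: [0.384, 0.923, -0.0, 0.0]
contact_force: [-0.8, 0.1, -3.3]
opening: 0.175
finger_force: 69.2
```

Emit:
carry_out(deltas=[0,0,0.003,0,0,0,0,0,0.006,0,0,0,0,0,0.006,0,0,0])

```text
time: 18.27
eef_pos: [0.577, -0.3009, 0.2106]
tcp_rot: [0.384, 0.923, -0.0, 0.0]
contact_force: [0.4, -1.4, -4.0]
opening: 0.174
finger_force: 69.2
```

Emit:
carry_out(deltas=[0,0,0.002,0,0,0,0,0,0.004,0,0,0,0,0,0.005,0,0,0,0,0,0.005,0,0,0])

```text
time: 18.77
eef_pos: [0.5771, -0.3009, 0.2064]
tcp_rot: [0.384, 0.923, -0.0, 0.0]
contact_force: [1.0, -0.5, -1.6]
opening: 0.173
finger_force: 69.4
```

Emit:
carry_out(deltas=[0,0,-0.001,0,0,0.14,0,0,-0.001,0,0,0.28,0,0,-0.001,0,0,0.42,0,0,-0.001,0,0,0.56,0,0,-0.001,0,0,0.7])

```text
time: 19.4
eef_pos: [0.5769, -0.3009, 0.2068]
tcp_rot: [0.679, 0.734, -0.0, 0.0]
contact_force: [0.7, -0.9, -3.2]
opening: 0.172
finger_force: 69.3
```

Run:
```python
from h import *
s=ctrl.get_state();print(s['wrist_torque'],s['contact_force'],s['eef_pos'])
```

```text
[-0.25930536 -0.08802274  0.10293883] [ 0.73417417 -0.94058394 -3.20641067] [ 0.57688083 -0.30094958  0.20681778]
```

Emit:
carry_out(deltas=[0,0,0,0,0,0.14,0,-0.0005,0,0,0,0.28,0,-0.0007,0,0,0,0.42,0,-0.001,0,0,0,0.56,0,-0.001,0,0,0,0.62])

```text
time: 20.02
eef_pos: [0.5762, -0.3008, 0.2068]
tcp_rot: [0.87, 0.493, 0.0, 0.0]
contact_force: [1.0, -0.3, -3.1]
opening: 0.175
finger_force: 69.4
```

Run:
```python
from h import *
s=ctrl.get_state();print(s['wrist_torque'],s['contact_force'],s['eef_pos'])
```

```text
[-0.20675672 -0.30977974  0.14273265] [ 0.98598809 -0.25782887 -3.11539582] [ 0.5762254  -0.30083509  0.20680995]
```

Emit:
carry_out(deltas=[0,0,0,0,0,0.1,0,0,0,0,0,0.2,0,0,0,0,0,0.2])

```text
time: 20.4
eef_pos: [0.5762, -0.3008, 0.2068]
tcp_rot: [0.914, 0.405, 0.0, 0.0]
contact_force: [0.8, -0.4, -3.6]
opening: 0.177
finger_force: 69.3
```

Run:
```python
from h import *
s=ctrl.get_state();print(s['wrist_torque'],s['contact_force'],s['eef_pos'])
```

```text
[-0.14709265 -0.37884899  0.04234369] [ 0.79074667 -0.41928553 -3.59323974] [ 0.57616466 -0.30080466  0.20681235]
```

Emit:
carry_out(deltas=[0,0,0,0,0,0.08,0,0,0,0,0,0.08])

```text
time: 20.65
eef_pos: [0.5761, -0.3008, 0.2068]
tcp_rot: [0.93, 0.369, 0.0, 0.0]
contact_force: [2.0, -0.1, -3.4]
opening: 0.17
finger_force: 69.2
```

Run:
```python
from h import *
s=ctrl.get_state();print(s['wrist_torque'],s['joint_efforts'][5],s['tcp_rot'],s['opening'])
```

```text
[-0.09556881 -0.38409529  0.0876356 ] 0.1831799140200019 [9.29573323e-01 3.68637185e-01 2.51783625e-04 1.47473755e-05] 0.16983374108737692
```

Emit:
carry_out(deltas=[0,0,0,0,0,0.08,0,0,0,0,0,0.08])

```text
time: 20.9
eef_pos: [0.5761, -0.3008, 0.2068]
tcp_rot: [0.944, 0.331, 0.0, -0.0]
contact_force: [1.1, -0.6, -4.3]
opening: 0.175
finger_force: 69.2
```

Run:
```python
from h import *
s=ctrl.get_state();print(s['wrist_torque'],s['joint_efforts'][5],s['tcp_rot'],s['opening'])
```

```text
[-0.07633965 -0.47868128  0.04890287] 0.18486217595636845 [ 9.43512851e-01  3.31335875e-01  1.81071495e-04 -6.73247785e-05] 0.17478355185782962
```

Emit:
carry_out(deltas=[0,0,0,0,0,0.08,0,0,0,0,0,0.08])

```text
time: 21.15
eef_pos: [0.576, -0.3007, 0.2068]
tcp_rot: [0.956, 0.293, 0.0, -0.0]
contact_force: [1.2, 0.4, -4.8]
opening: 0.174
finger_force: 69.2
```

Run:
```python
from h import *
s=ctrl.get_state();print(s['wrist_torque'],s['joint_efforts'][5],s['tcp_rot'],s['opening'])
```

```text
[-0.0487752  -0.4838488   0.11080357] 0.182027667760849 [ 9.55983403e-01  2.93420676e-01  1.15272963e-04 -1.66723303e-04] 0.1740250851547089
```

Emit:
carry_out(deltas=[0,0,0,0,0,0.08,0,0,0,0,0,0.08])

```text
time: 21.4
eef_pos: [0.576, -0.3007, 0.2068]
tcp_rot: [0.967, 0.255, 0.0, -0.0]
contact_force: [2.6, -0.4, -4.2]
opening: 0.173
finger_force: 69.2
```

Run:
```python
from h import *
s=ctrl.get_state();print(s['wrist_torque'],s['joint_efforts'][5],s['tcp_rot'],s['opening'])
```

```text
[-0.02992518 -0.53613234  0.08132332] 0.18219796009361744 [ 9.66941184e-01  2.54999403e-01  7.16157649e-05 -2.16895199e-04] 0.17332700439493542
```

Emit:
carry_out(deltas=[0,0,0,0,0,0.08,0,0,0,0,0,0.08])

```text
time: 21.65
eef_pos: [0.576, -0.3007, 0.2068]
tcp_rot: [0.976, 0.216, 0.0, -0.0]
contact_force: [1.5, 0.1, -5.0]
opening: 0.173
finger_force: 69.1
```

Run:
```python
from fit import *
def box(Q,x0,x1,y0,y1,z0,z1): return (Q[...,0]>x0)&(Q[...,0]<x1)&(Q[...,1]>y0)&(Q[...,1]<y1)&(Q[...,2]>z0)&(Q[...,2]<z1)
s=ctrl.get_state();print(s['wrist_torque'],s['joint_efforts'][5],s['tcp_rot'],s['opening'])
im,d=snap('side','side5');P=cloud('side',d)
print(bar(P,box(P,.5,.65,-.37,-.22,.213,.24)))
cv2.imwrite('pics/s5.png',cv2.resize(im[170:320,300:465,::-1],(660,600)))
```

```text
[ 0.03818375 -0.52194742  0.12212376] 0.18242571037262678 [ 9.76350030e-01  2.16195659e-01  5.43373903e-05 -2.29594943e-04] 0.17294645874289585
(array([ 0.5678, -0.3033]), np.float64(-157.5), np.float64(0.087), np.float64(0.043), 296)
```

View pics/s5.png

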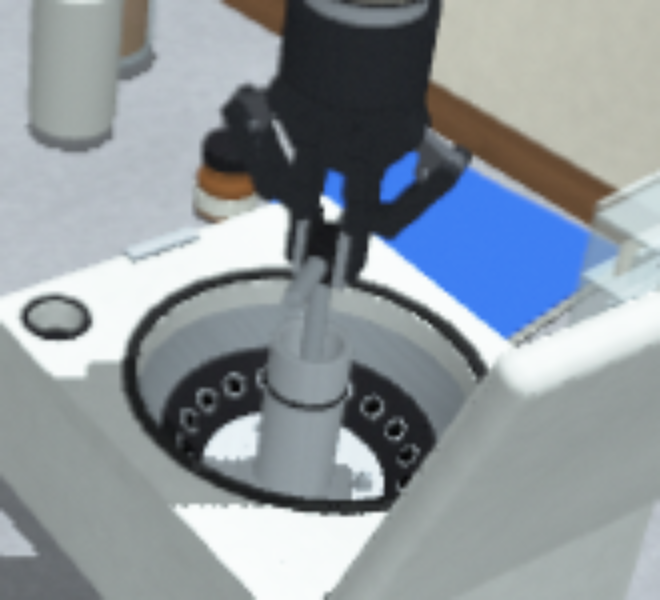

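Picture: the key is down the hub with its bar at the hub mouth (310,280), engaged at full depth. Turning on to find the stop.

Emit:
carry_out(deltas=[0,0,0,0,0,0.08,0,0,0,0,0,0.08])

```text
time: 21.95
eef_pos: [0.576, -0.3007, 0.2068]
tcp_rot: [0.984, 0.177, 0.0, -0.0]
contact_force: [1.3, 0.9, -4.8]
opening: 0.172
finger_force: 69.0
```

Run:
```python
from h import *
def box(Q,x0,x1,y0,y1,z0,z1): return (Q[...,0]>x0)&(Q[...,0]<x1)&(Q[...,1]>y0)&(Q[...,1]<y1)&(Q[...,2]>z0)&(Q[...,2]<z1)
s=ctrl.get_state();print(s['wrist_torque'],s['joint_efforts'][5],s['tcp_rot'],s['opening'],s['contact_force'])
im,d=snap('side');P=cloud('side',d)
a=np.radians(20);c=s['eef_pos']
for t in(-.04,-.035,-.03,.03,.035,.04):
    x,y=c[0]+t*np.cos(a),c[1]+t*np.sin(a);q=P[(np.hypot(P[...,0]-x,P[...,1]-y)<.006)&(P[...,2]>.19)];print(t,len(q),np.percentile(q[:,2],[5,50,95]).round(4) if len(q) else '')
```

```text
[ 0.10286692 -0.59695137  0.0644904 ] 0.18682509195059538 [ 9.84252711e-01  1.76766859e-01  3.66254299e-05 -2.76153880e-04] 0.17227629685423684 [ 1.32612733  0.9052405  -4.84536537]
-0.04 141 [0.2279 0.3614 0.4015]
-0.035 190 [0.2288 0.3723 0.4056]
-0.03 81 [0.2271 0.3861 0.4069]
0.03 7 [0.4874 0.4884 0.49  ]
0.035 8 [0.4838 0.4877 0.4891]
0.04 7 [0.4833 0.4858 0.4889]
```

Emit:
carry_out(deltas=[0,0,0,0,0,0.08,0,0,0,0,0,0.08])

```text
time: 22.25
eef_pos: [0.576, -0.3006, 0.2068]
tcp_rot: [0.991, 0.137, -0.0, -0.0]
contact_force: [1.3, 0.1, -5.6]
opening: 0.173
finger_force: 69.1
```

Run:
```python
from h import *
s=ctrl.get_state();print(s['wrist_torque'],s['joint_efforts'][5],s['tcp_rot'],s['opening'])
```

```text
[ 0.22727928 -0.64160206  0.24969795] 0.31033814884722233 [ 9.90514464e-01  1.37408235e-01 -4.59070038e-05 -2.65768480e-04] 0.17328607310286173
```

Emit:
carry_out(deltas=[0,0,0,0,0,0.08,0,0,0,0,0,0.08])

```text
time: 22.5
eef_pos: [0.576, -0.3007, 0.2069]
tcp_rot: [0.995, 0.097, 0.0, -0.0]
contact_force: [2.1, 1.5, -5.2]
opening: 0.172
finger_force: 69.0
```

Run:
```python
from h import *
s=ctrl.get_state();print(s['wrist_torque'],s['joint_efforts'][5],s['tcp_rot'],s['opening'])
```

```text
[ 0.23537461 -0.65227494  0.03027195] 0.12177849188446999 [ 9.95250199e-01  9.73496037e-02  6.29454380e-05 -3.03677785e-04] 0.1719457928496046
```

Emit:
carry_out(deltas=[0,0,0,0,0,0.05,0,0,0,0,0,0.05])

```text
time: 22.75
eef_pos: [0.576, -0.3007, 0.2069]
tcp_rot: [0.997, 0.073, -0.0, -0.0]
contact_force: [2.6, 0.7, -4.8]
opening: 0.175
finger_force: 69.2
```

Run:
```python
from h import *
s=ctrl.get_state();print(s['wrist_torque'],s['joint_efforts'][5],s['tcp_rot'],s['opening'])
```

```text
[ 0.31508552 -0.65189136  0.35549597] 0.397633770480752 [ 9.97339622e-01  7.28944971e-02 -3.48075745e-05 -2.62556355e-04] 0.17456205304140507
```

Emit:
carry_out(deltas=[0,0,0,0,0,0.05,0,0,0,0,0,0.05])

```text
time: 23.0
eef_pos: [0.576, -0.3007, 0.2069]
tcp_rot: [0.999, 0.048, 0.0, -0.0]
contact_force: [1.2, 0.3, -5.0]
opening: 0.175
finger_force: 69.1
```

Run:
```python
from h import *
s=ctrl.get_state();print(s['wrist_torque'],s['joint_efforts'][5],s['tcp_rot'],s['opening'],s['qpos'])
```

```text
[ 0.36321181 -0.67944834  0.3466773 ] 0.3521793521940708 [ 9.98867928e-01  4.75687908e-02  1.18376281e-05 -2.69241441e-04] 0.17516225219043824 [-6.37184642e-01  2.51384564e-01  1.66471982e+00  4.59114692e-04
  1.22581055e+00  8.38282849e-01]
```

Emit:
carry_out(deltas=[0,0,0,0,0,0.06,0,0,0,0,0,0.06,0,0,0,0,0,0.06])

```text
time: 23.38
eef_pos: [0.576, -0.3007, 0.2069]
tcp_rot: [1.0, 0.017, 0.0, -0.0]
contact_force: [1.5, 1.1, -5.7]
opening: 0.172
finger_force: 69.0
```

Run:
```python
from fit import *
def box(Q,x0,x1,y0,y1,z0,z1): return (Q[...,0]>x0)&(Q[...,0]<x1)&(Q[...,1]>y0)&(Q[...,1]<y1)&(Q[...,2]>z0)&(Q[...,2]<z1)
s=ctrl.get_state();print(s['wrist_torque'],s['joint_efforts'][5],s['tcp_rot'],s['opening'])
print('psi',2*np.degrees(np.arctan2(s['tcp_rot'][1],s['tcp_rot'][0]))-90)
for c in('side','top'):
    im,d=snap(c,c+'6');P=cloud(c,d)
    m=box(P,.52,.64,-.36,-.24,.213,.235)&(im.min(2)>70)
    print(bar(P,m)); q=P[m];print(q[::12].round(3).tolist())
im=cv2.imread('pics/side6.png');cv2.imwrite('pics/s6.png',cv2.resize(im[190:290,330:430],(600,600),interpolation=cv2.INTER_CUBIC))
```

```text
[ 0.44344452 -0.75954683  0.12769649] 0.14211722183972597 [ 9.99855188e-01  1.70146827e-02  4.62434782e-05 -3.17241501e-04] 0.17163015571489956
psi -88.05016679372616
(array([ 0.5532, -0.3004]), np.float64(-179.2), np.float64(0.058), np.float64(0.042), 148)
[[0.567, -0.28, 0.232], [0.562, -0.289, 0.228], [0.558, -0.3, 0.229], [0.562, -0.304, 0.227], [0.562, -0.302, 0.223], [0.552, -0.305, 0.227], [0.539, -0.304, 0.229], [0.582, -0.321, 0.221], [0.561, -0.302, 0.216], [0.539, -0.307, 0.226], [0.529, -0.306, 0.227], [0.525, -0.302, 0.223], [0.528, -0.308, 0.223]]fit.py:14: RuntimeWarning: Mean of empty slice.
  q=P[m];c=q[:,:2].mean(0);u,s,v=np.linalg.svd(q[:,:2]-c,full_matrices=False);t=(q[:,:2]-c)@v[0];w=(q[:,:2]-c)@v[1]
  ret = um.true_divide(
Traceback (most recent call last):
  File "fit.py", line 14, in bar
    q=P[m];c=q[:,:2].mean(0);u,s,v=np.linalg.svd(q[:,:2]-c,full_matrices=False);t=(q[:,:2]-c)@v[0];w=(q[:,:2]-c)@v[1]
                                                                                              ~^^^
IndexError: index 0 is out of bounds for axis 0 with size 0
```

Emit:
carry_out(deltas=[0,0,0,0,0,0.06,0,0,0,0,0,0.06,0,0,0,0,0,0.06])

```text
time: 23.85
eef_pos: [0.576, -0.3008, 0.207]
tcp_rot: [1.0, -0.013, 0.0, -0.0]
contact_force: [1.9, 1.0, -5.8]
opening: 0.174
finger_force: 68.9
```

```bash
cat > st.py <<'E'
from h import *
s=ctrl.get_state();print(s['wrist_torque'].round(3),s['joint_efforts'][5].round(3),'psi',round(2*np.degrees(np.arctan2(s['tcp_rot'][1],s['tcp_rot'][0]))-90,2),s['opening'].round(4),s['contact_force'].round(1))
E
python3 st.py
```

```text
Traceback (most recent call last):
  File "st.py", line 2, in <module>
    s=ctrl.get_state();print(s['wrist_torque'].round(3),s['joint_efforts'][5].round(3),'psi',round(2*np.degrees(np.arctan2(s['tcp_rot'][1],s['tcp_rot'][0]))-90,2),s['opening'].round(4),s['contact_force'].round(1))
                                                                                                                                                                   ^^^^^^^^^^^^^^^^^^
AttributeError: 'float' object has no attribute 'round'
```

Emit:
carry_out(deltas=[0,0,0,0,0,0.06,0,0,0,0,0,0.06,0,0,0,0,0,0.06])

```text
time: 24.22
eef_pos: [0.576, -0.3008, 0.207]
tcp_rot: [0.999, -0.043, -0.0, -0.0]
contact_force: [2.6, 1.8, -5.7]
opening: 0.173
finger_force: 68.9
```

```bash
python3 st.py
```

```text
Traceback (most recent call last):
  File "st.py", line 2, in <module>
    s=ctrl.get_state();print(s['wrist_torque'].round(3),s['joint_efforts'][5].round(3),'psi',round(2*np.degrees(np.arctan2(s['tcp_rot'][1],s['tcp_rot'][0]))-90,2),s['opening'].round(4),s['contact_force'].round(1))
                                                                                                                                                                   ^^^^^^^^^^^^^^^^^^
AttributeError: 'float' object has no attribute 'round'
```

Emit:
carry_out(deltas=[0,0,0,0,0,0.06,0,0,0,0,0,0.06,0,0,0,0,0,0.06])

```text
time: 24.6
eef_pos: [0.576, -0.3008, 0.207]
tcp_rot: [0.997, -0.073, 0.0, -0.0]
contact_force: [3.3, 0.8, -4.9]
opening: 0.177
finger_force: 68.9
```

```bash
python3 st.py
```

```text
Traceback (most recent call last):
  File "st.py", line 2, in <module>
    s=ctrl.get_state();print(s['wrist_torque'].round(3),s['joint_efforts'][5].round(3),'psi',round(2*np.degrees(np.arctan2(s['tcp_rot'][1],s['tcp_rot'][0]))-90,2),s['opening'].round(4),s['contact_force'].round(1))
                                                                                                                                                                   ^^^^^^^^^^^^^^^^^^
AttributeError: 'float' object has no attribute 'round'
```

```bash
sed -i "s/s\['opening'\].round(4)/round(s['opening'],4)/" st.py; python3 st.py
python3 - <<'E'
from h import *
im,_=snap('side','side7')
im=im[:,:,::-1].copy()
s=ctrl.get_state();c=s['eef_pos'];psi=2*np.arctan2(s['tcp_rot'][1],s['tcp_rot'][0])-np.pi/2
k=6;o=(325,185)
big=cv2.resize(im[o[1]:o[1]+100,o[0]:o[0]+110],None,fx=k,fy=k,interpolation=cv2.INTER_CUBIC)
for off,col in((0,(0,0,255)),(15,(0,255,0)),(30,(255,0,0))):
    a=psi+np.pi/2+np.radians(off);z=c[2]+.0157
    p=proj('side',[[c[0]+t*np.cos(a),c[1]+t*np.sin(a),z] for t in(-.05,.05)]);p=((p-o+.5)*k).astype(int)
    cv2.line(big,tuple(p[0]),tuple(p[1]),col,1)
cv2.imwrite('pics/s7.png',big)
E
```

```text
[ 0.592 -0.79   0.043] 0.083 psi -98.36 0.1766 [ 3.3  0.8 -4.9]
```

View pics/s7.png

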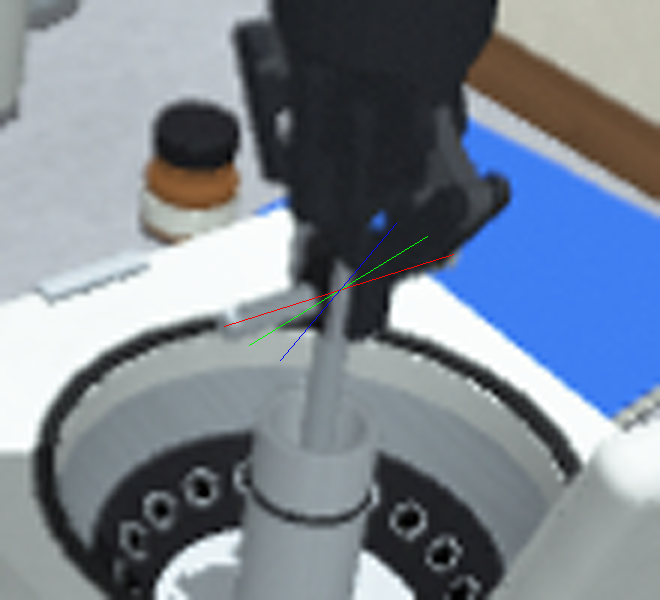

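Picture: the bar follows the tool (red line) and the shank leans slightly. Checking that tilt numerically.

Run:
```python
from h import *
im=cv2.imread('pics/side7.png').astype(int)
s=ctrl.get_state();c=s['eef_pos']
for z in(.215,.205,.195,.185,.175,.168): print(z,(proj('side',[c[0],c[1],z])[0]-[325,185]).round(1))
for r in range(232,262,3):
    print(r-185,im[r,368:392].mean(1).astype(int).tolist())
```

```text
0.215 [55.9 50.6]
0.205 [55.3 54.3]
0.195 [54.8 57.9]
0.185 [54.2 61.5]
0.175 [53.7 65. ]
0.168 [53.3 67.5]
47 [250, 250, 251, 250, 250, 172, 93, 108, 81, 38, 23, 27, 86, 115, 132, 78, 38, 36, 38, 37, 37, 36, 86, 179]
50 [146, 142, 143, 146, 146, 147, 146, 146, 146, 116, 53, 44, 107, 128, 118, 60, 35, 36, 38, 41, 36, 40, 215, 250]
53 [141, 142, 139, 134, 107, 95, 80, 53, 39, 26, 26, 81, 114, 133, 83, 39, 36, 37, 38, 38, 34, 96, 247, 251]
56 [174, 175, 176, 175, 176, 179, 180, 180, 184, 141, 117, 115, 127, 134, 107, 52, 71, 78, 139, 88, 43, 37, 47, 48]
59 [174, 176, 174, 173, 172, 172, 173, 171, 171, 130, 127, 136, 141, 138, 136, 166, 172, 172, 173, 172, 172, 172, 171, 170]
62 [145, 143, 143, 145, 146, 148, 149, 149, 131, 125, 132, 139, 140, 137, 140, 155, 163, 171, 172, 170, 171, 171, 169, 169]
65 [145, 143, 143, 140, 145, 153, 156, 157, 123, 126, 135, 140, 140, 133, 141, 140, 146, 145, 143, 142, 143, 144, 145, 146]
68 [140, 142, 138, 140, 146, 152, 156, 143, 125, 131, 137, 141, 137, 137, 143, 139, 137, 144, 140, 142, 142, 142, 141, 142]
71 [132, 144, 139, 143, 148, 154, 155, 127, 126, 134, 139, 139, 135, 144, 141, 136, 127, 120, 140, 146, 143, 144, 144, 141]
74 [118, 125, 133, 142, 147, 145, 144, 129, 128, 137, 140, 137, 139, 142, 135, 132, 139, 147, 150, 141, 141, 141, 141, 141]
```

Emit:
carry_out(deltas=[0,0,0,0,0,0.05,0,0,0,0,0,0.05])

```text
time: 24.9
eef_pos: [0.576, -0.3008, 0.207]
tcp_rot: [0.995, -0.098, 0.0, -0.0]
contact_force: [3.1, 2.5, -6.4]
opening: 0.178
finger_force: 68.9
```

```bash
python3 st.py
```

```text
[ 0.58  -0.862  0.089] 0.163 psi -101.24 0.1777 [ 3.1  2.5 -6.4]
```

Emit:
carry_out(deltas=[0,0,0,0,0,0.05,0,0,0,0,0,0.05])

```text
time: 25.15
eef_pos: [0.5761, -0.3008, 0.207]
tcp_rot: [0.992, -0.123, 0.0, -0.0]
contact_force: [2.6, 1.6, -5.4]
opening: 0.171
finger_force: 68.9
```

```bash
python3 st.py
```

```text
[ 0.673 -0.944  0.059] 0.106 psi -104.1 0.1715 [ 2.6  1.6 -5.4]
```

Emit:
carry_out(deltas=[0,0,0,0,0,0.05,0,0,0,0,0,0.05])

```text
time: 25.4
eef_pos: [0.5761, -0.3009, 0.207]
tcp_rot: [0.989, -0.148, 0.0, -0.0]
contact_force: [2.0, 1.5, -6.9]
opening: 0.176
finger_force: 68.8
```

```bash
python3 st.py
```

```text
[ 0.658 -0.945 -0.112] -0.063 psi -106.99 0.1761 [ 2.   1.5 -6.9]
```

Torque reversed at ψ≈-105°, so the socket is camming over the corner of a stem that is held at its stop. The stop torque first came at 2.08 rad of key turn, which is the stem's 1.6 rad plus the play. I'll go on clockwise to the next alignment (never back), then lift.

Emit:
carry_out(deltas=[0,0,0,0,0,0.12,0,0,0,0,0,0.24,0,0,0,0,0,0.36,0,0,0,0,0,0.36])

```text
time: 25.9
eef_pos: [0.5761, -0.301, 0.2075]
tcp_rot: [0.947, -0.322, 0.0, 0.0]
contact_force: [2.3, 2.9, -4.0]
opening: 0.171
finger_force: 69.1
```

```bash
python3 st.py
```

```text
[ 0.702 -0.858  0.019] 0.139 psi -127.52 0.1711 [ 2.3  2.9 -4. ]
```

Emit:
carry_out(deltas=[0,0,0,0,0,0.12,0,0,0,0,0,0.24,0,0,0,0,0,0.36,0,0,0,0,0,0.36])

```text
time: 26.4
eef_pos: [0.5761, -0.301, 0.2076]
tcp_rot: [0.874, -0.485, 0.0, 0.0]
contact_force: [1.8, 2.0, -2.8]
opening: 0.174
finger_force: 69.3
```

```bash
python3 st.py
```

```text
[ 0.694 -0.748 -0.038] 0.174 psi -148.07 0.174 [ 1.8  2.  -2.8]
```

Emit:
carry_out(deltas=[0,0,0,0,0,0.1,0,0,0,0,0,0.2,0,0,0,0,0,0.2])

```text
time: 26.78
eef_pos: [0.5765, -0.3011, 0.2077]
tcp_rot: [0.822, -0.57, 0.001, -0.0]
contact_force: [2.9, 1.8, -3.2]
opening: 0.176
finger_force: 69.3
```

```bash
python3 st.py
```

```text
[ 0.643 -1.092  0.074] 0.208 psi -159.5 0.1763 [ 2.9  1.8 -3.2]
```

Emit:
carry_out(deltas=[0,0,0,0,0,0.1,0,0,0,0,0,0.1])

```text
time: 27.02
eef_pos: [0.5765, -0.3012, 0.2077]
tcp_rot: [0.792, -0.61, 0.001, -0.0]
contact_force: [3.8, 1.9, -2.6]
opening: 0.176
finger_force: 69.5
```

```bash
python3 st.py
```

```text
[ 0.616 -1.123  0.226] 0.304 psi -165.22 0.1759 [ 3.8  1.9 -2.6]
```

Emit:
carry_out(deltas=[0,0,0,0,0,0.1,0,0,0,0,0,0.1])

```text
time: 27.28
eef_pos: [0.5764, -0.3012, 0.2077]
tcp_rot: [0.761, -0.649, 0.001, -0.0]
contact_force: [3.7, 1.4, -2.5]
opening: 0.17
finger_force: 69.6
```

```bash
python3 st.py
```

```text
[ 0.54  -1.153  0.176] 0.326 psi -170.96 0.1699 [ 3.7  1.4 -2.5]
```

Emit:
carry_out(deltas=[0,0,0,0,0,-0.12,0,0,0,0,0,-0.24,0,0,0,0,0,-0.34,0,0,0,0,0,-0.34])

```text
time: 27.78
eef_pos: [0.5762, -0.3013, 0.2075]
tcp_rot: [0.859, -0.512, 0.001, 0.0]
contact_force: [3.8, 2.3, -2.6]
opening: 0.174
finger_force: 69.4
```

Emit:
carry_out(deltas=[0,0,-0.005,0,0,0,0,0,-0.01,0,0,0,0,0,-0.02,0,0,0,0,0,-0.03,0,0,0])

```text
time: 28.28
eef_pos: [0.5749, -0.3016, 0.2382]
tcp_rot: [0.858, -0.513, -0.001, 0.001]
contact_force: [0.7, -1.0, -2.8]
opening: 0.171
finger_force: 69.3
```

```bash
python3 st.py
python3 - <<'E'
from fit import *
im=cv2.imread('pics/side7.png');t0=cv2.imread('pics/top3.png')
# bore centre: dark disc in deck plane, side cam
g=cv2.cvtColor(ortho('side',im,(.492,-.175),.130,.04,5000),cv2.COLOR_BGR2GRAY)
cv2.imwrite('pics/bore.png',g)
m=(g<120).astype(np.uint8);n,l,s,c=cv2.connectedComponentsWithStats(m)
for i in range(1,n):
    if s[i,4]>2000: print(s[i].tolist(),.492+.04-(s[i,1]+s[i,3]/2)/5000,-.175+.04-(s[i,0]+s[i,2]/2)/5000)
E
```

```text
[ 0.039 -0.006 -0.018] -0.0 psi -151.71 0.1707 [ 0.7 -1.  -2.8]
[352, 0, 48, 80, 2072] 0.524 -0.2102
[87, 87, 213, 206, 16871] 0.49400000000000005 -0.17369999999999997
```

```bash
echo '[0.576,-0.3009,0.237,-151.7]'>cmd.json; python3 plan.py '.576 -.3009 .337 -151.7;.4935 -.1747 .337 -151.7;.4935 -.1747 .282 -151.7' .04
```

```text
[0.0, 0.0, -0.0333, 0, 0, 0.0, 0.0, 0.0, -0.0667, 0, 0, 0.0, 0.0, 0.0, -0.1, 0, 0, 0.0, -0.0376, 0.0032, -0.1, 0, 0, 0.0, -0.0751, 0.0064, -0.1, 0, 0, 0.0]
[-0.0376, 0.0032, -0.0, 0, 0, 0.0, -0.0751, 0.0064, -0.0, 0, 0, 0.0, -0.0751, 0.0064, 0.0275, 0, 0, 0.0, -0.0751, 0.0064, 0.055, 0, 0, 0.0]
-> [0.4935, -0.1747, 0.282, -151.7]
```

Emit:
carry_out(deltas=[0,0,-0.0333,0,0,0,0,0,-0.0667,0,0,0,0,0,-0.1,0,0,0,0,0,-0.1,0,0,0])

```text
time: 28.78
eef_pos: [0.5764, -0.3023, 0.3425]
tcp_rot: [0.858, -0.513, 0.004, 0.001]
contact_force: [0.7, 0.3, -2.3]
opening: 0.176
finger_force: 69.5
```

Emit:
carry_out(deltas=[-0.0376,0.0032,0,0,0,0,-0.0751,0.0064,0,0,0,0,-0.1126,0.0096,0,0,0,0,-0.1502,0.0128,0,0,0,0,-0.1502,0.0128,0,0,0,0])

```text
time: 29.4
eef_pos: [0.4916, -0.1729, 0.3355]
tcp_rot: [0.859, -0.512, -0.002, 0.001]
contact_force: [0.1, -0.3, -3.9]
opening: 0.172
finger_force: 69.3
```

Emit:
carry_out(deltas=[0,0,0.0275,0,0,0,0,0,0.05,0,0,0,0,0,0.05,0,0,0,0,0,0.05,0,0,0])

```text
time: 29.9
eef_pos: [0.4937, -0.1753, 0.2874]
tcp_rot: [0.858, -0.513, 0.0, 0.0]
contact_force: [0.3, -0.5, -1.9]
opening: 0.174
finger_force: 69.2
```

```bash
python3 st.py
python3 - <<'E'
from h import *
im,_=snap('side','side8');o=(225,160);k=4
big=cv2.resize(im[o[1]:o[1]+140,o[0]:o[0]+150,::-1],None,fx=k,fy=k,interpolation=cv2.INTER_CUBIC)
c=ctrl.get_state()['eef_pos']
cv2.imwrite('pics/s8.png',big)
E
```

```text
[-0.01   0.031 -0.011] -0.0 psi -151.74 0.1744 [ 0.3 -0.5 -1.9]
```

View pics/s8.png

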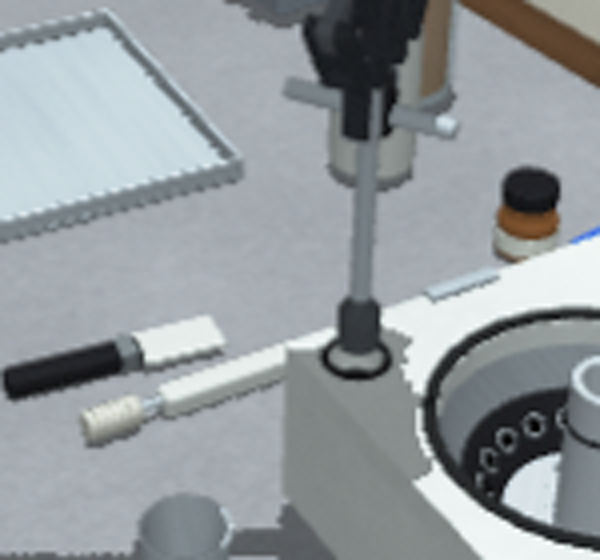

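Run:
```python
from h import *
c=ctrl.get_state()['eef_pos'];o=(225,160)
f=lambda x,y,z:((proj('side',[x,y,z])[0]-o+.5)*4).round(1)
print('low end',f(c[0],c[1],c[2]-.1443),'at mouth',f(c[0],c[1],.13),'bore',f(.494,-.1737,.13),'+5mm x',f(.499,-.1737,.13),'+5mm y',f(.494,-.1687,.13))
im=cv2.imread('pics/side8.png');b=cv2.resize(im[160:300,225:375],None,fx=4,fy=4,interpolation=cv2.INTER_CUBIC).max(2)
for r in range(300,385,6): print(r,b[r,310:400:4].tolist())
```

```text
low end [359.3 341.2] at mouth [358.4 359.5] bore [356.6 358. ] +5mm x [363.4 355.1] +5mm y [351.6 353.6]
300 [179, 181, 181, 178, 177, 177, 177, 170, 129, 77, 72, 102, 115, 114, 103, 82, 106, 159, 176, 179, 177, 176, 176]
306 [180, 182, 180, 180, 179, 176, 172, 119, 61, 52, 57, 62, 66, 67, 60, 57, 55, 79, 164, 188, 205, 215, 231]
312 [179, 178, 180, 179, 182, 180, 173, 106, 50, 57, 62, 64, 65, 62, 62, 60, 57, 64, 187, 237, 241, 239, 238]
318 [179, 180, 180, 178, 176, 176, 170, 104, 50, 59, 61, 64, 63, 63, 63, 62, 59, 72, 223, 242, 240, 240, 239]
324 [178, 178, 176, 174, 174, 180, 167, 101, 50, 57, 60, 60, 63, 62, 62, 62, 56, 65, 195, 245, 248, 247, 241]
330 [184, 185, 195, 211, 233, 238, 209, 113, 47, 58, 58, 60, 60, 63, 61, 57, 55, 60, 128, 165, 173, 177, 226]
336 [229, 241, 243, 243, 245, 230, 178, 101, 51, 56, 59, 60, 59, 60, 60, 58, 58, 74, 133, 143, 140, 141, 148]
342 [243, 242, 240, 234, 195, 106, 57, 54, 56, 57, 59, 59, 59, 59, 60, 58, 55, 53, 87, 131, 142, 142, 143]
348 [210, 205, 165, 117, 67, 53, 103, 109, 75, 53, 54, 56, 59, 58, 55, 54, 68, 60, 37, 61, 123, 142, 142]
354 [140, 139, 115, 58, 25, 118, 141, 145, 145, 131, 111, 92, 87, 88, 101, 116, 132, 130, 91, 45, 78, 134, 144]
360 [144, 141, 118, 58, 21, 105, 143, 153, 154, 157, 159, 161, 160, 155, 152, 146, 141, 133, 88, 38, 50, 128, 143]
366 [143, 143, 142, 99, 48, 36, 71, 112, 144, 150, 135, 124, 126, 142, 147, 142, 132, 96, 47, 26, 80, 132, 150]
372 [137, 143, 145, 144, 121, 81, 36, 22, 34, 40, 36, 33, 33, 39, 49, 59, 40, 23, 48, 93, 136, 144, 143]
378 [134, 134, 139, 143, 145, 139, 132, 113, 76, 43, 37, 38, 38, 36, 39, 54, 84, 128, 139, 142, 144, 143, 142]
384 [133, 133, 134, 139, 142, 143, 143, 142, 141, 145, 144, 143, 134, 140, 146, 144, 145, 143, 145, 144, 144, 143, 143]
```

Key socket (359,341) projects onto the bore (357,358) within about 1 mm. Lowering.

Emit:
carry_out(deltas=[0.0005,0.0005,0.018,0,0,0,0.0005,0.0005,0.036,0,0,0,0.0005,0.0005,0.06,0,0,0,0.0005,0.0005,0.08,0,0,0,0.0005,0.0005,0.1,0,0,0])

```text
time: 30.58
eef_pos: [0.4928, -0.1749, 0.1849]
tcp_rot: [0.858, -0.513, -0.001, -0.0]
contact_force: [0.7, -0.8, -3.1]
opening: 0.173
finger_force: 69.4
```

Emit:
carry_out(deltas=[0,0,0.01,0,0,0,0,0,0.016,0,0,0,0,0,0.02,0,0,0,0,0,0.02,0,0,0])

```text
time: 31.08
eef_pos: [0.4933, -0.1754, 0.1671]
tcp_rot: [0.858, -0.513, -0.0, 0.0]
contact_force: [0.6, -0.6, -3.7]
opening: 0.173
finger_force: 69.3
```

Lower ~2.5 mm to the floor, then open to 60 and leave; look at the tools.

Emit:
carry_out(deltas=[0,0,0.0015,0,0,0,0,0,0.003,0,0,0,0,0,0.003,0,0,0])

```text
time: 31.45
eef_pos: [0.4936, -0.1755, 0.1644]
tcp_rot: [0.858, -0.513, 0.0, 0.0]
contact_force: [0.1, 0.2, -2.2]
opening: 0.172
finger_force: 69.5
```

Emit:
carry_out(deltas=[0,0,0,0,0,0,0,0,0,0,0,0,0,0,0,0,0,0], grip=60)

```text
time: 31.82
eef_pos: [0.4936, -0.1756, 0.1645]
tcp_rot: [0.858, -0.513, 0.0, 0.0]
contact_force: [-0.3, 0.2, -0.0]
opening: 0.598
finger_force: 0.0
```

Emit:
carry_out(deltas=[0,0,-0.02,0,0,0,0,0,-0.05,0,0,0,0,0,-0.1,0,0,0,0,0,-0.14,0,0,0,0,0,-0.14,0,0,0])

```text
time: 32.45
eef_pos: [0.495, -0.1764, 0.309]
tcp_rot: [0.858, -0.513, 0.005, -0.0]
contact_force: [0.3, -0.7, -0.1]
opening: 0.598
finger_force: 0.0
```

Run:
```python
from h import *
import json
s=ctrl.get_state();c=s['eef_pos'];print(c);q=s['tcp_rot'];psi=2*np.degrees(np.arctan2(q[1],q[0]))-90
json.dump([*map(float,c),float(psi)],open('cmd.json','w'));print(psi)
im,d=snap('side','side9');P=cloud('side',d);t,dt=snap('top','top9');T=cloud('top',dt)
np.save('side9.npy',d);np.save('top9.npy',dt)
def box(Q,x0,x1,y0,y1,z0,z1): return (Q[...,0]>x0)&(Q[...,0]<x1)&(Q[...,1]>y0)&(Q[...,1]<y1)&(Q[...,2]>z0)&(Q[...,2]<z1)
q=P[box(P,.44,.55,-.23,-.12,.165,.22)];print('bar z',np.percentile(q[:,2],[50,90,98]),len(q))
q=P[box(P,.53,.63,-.36,-.25,.145,.18)];print('hub',np.percentile(q[:,2],[50,90]))
def tool(Q,x0,x1,y0,y1,z0):
    q=Q[box(Q,x0,x1,y0,y1,z0,.04)];r=cv2.minAreaRect(q[:,:2].astype(np.float32));return r,len(q)
for n,Q in(('top',T),('side',P)):
    m=(Q[...,2]<.04)&(Q[...,2]>.0055)&box(Q,.3,.56,-.12,.42,0,.04)&~box(Q,.43,.6,.17,.5,0,.1)
    k,l,s_,ce=cv2.connectedComponentsWithStats(m.astype(np.uint8))
    for i in range(1,k):
        if s_[i,4]>60:
            q=Q[l==i];(a,b),(w,h),an=cv2.minAreaRect(q[:,:2].astype(np.float32));mean=q[:,:2].mean(0)
            print(n,s_[i].tolist(),'c',round(a,4),round(b,4),'wh',round(w,3),round(h,3),round(an,1),'mean',mean.round(4))
a=ortho('top',t[:,:,::-1].copy(),(.46,.13),.01,.2,1480)
cv2.imwrite('pics/t9.png',a)
```

```text
[ 0.49502974 -0.17635029  0.30904843]
-151.7154086644077
bar z [0.18451368 0.19209476 0.19360095] 304
hub [0.1559391 0.1613908]
top [268, 208, 14, 59, 397] c 0.4762 -0.0266 wh 0.024 0.166 83.3 mean [ 0.4762 -0.0261]
top [244, 218, 21, 57, 527] c 0.4512 0.0374 wh 0.034 0.162 78.2 mean [0.4565 0.0362]
top [141, 271, 59, 13, 328] c 0.3583 0.2699 wh 0.162 0.033 86.0 mean [0.3623 0.2763]
side [175, 206, 28, 29, 180] c 0.3577 0.2692 wh 0.165 0.031 85.1 mean [0.3605 0.272 ]
side [225, 239, 56, 20, 443] c 0.448 0.04 wh 0.037 0.158 77.7 mean [0.4487 0.0363]
side [245, 245, 52, 25, 393] c 0.4722 -0.025 wh 0.025 0.16 85.0 mean [ 0.4666 -0.0276]
```

View pics/t9.png

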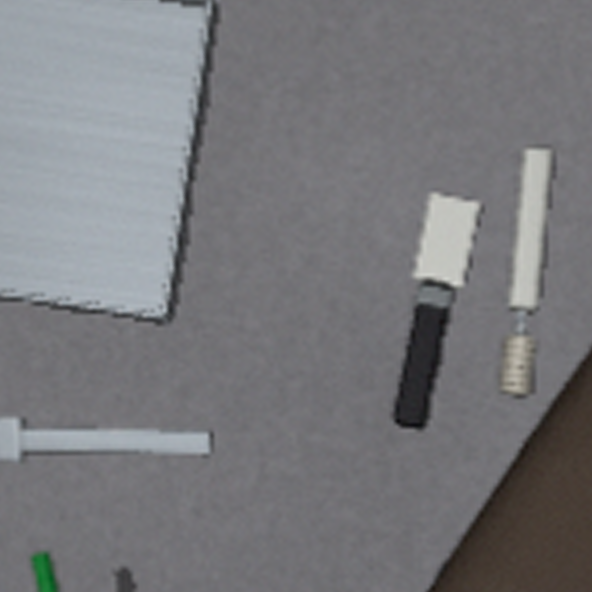

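Picture: scraper handle end (411,425) with blade up (454,197). The brush has been knocked: handle end (538,150), bristles down (515,395). Spanner handle end is (210,443), jaw to the left; tray corner (165,318). The key is seated again.

```bash
echo '[0.4933,-0.1754,0.304,-151.7]'>cmd.json
python3 - <<'E'
from h import *
T=cloud('top',np.load('top9.npy'));S=cloud('side',np.load('side9.npy'))
for Q in(T,S):
    m=(Q[...,2]>.1)&(Q[...,2]<.22)&(Q[...,0]>.15)&(Q[...,0]<.36)&(Q[...,1]>.16)&(Q[...,1]<.33);q=Q[m];print(q.min(0),q.max(0),len(q))
E
python3 plan.py '.4933 -.1 .304 -130;.4457 .0395 .25 -101;.4457 .0395 .06 -101;.4457 .0395 .015 -101;.4457 .0395 .005 -101' .05 9.9
```

```text
[0.19123035 0.23689682 0.10127712] [0.28823548 0.26788398 0.17816702] 251
[0.16161487 0.16322274 0.10035551] [0.28851245 0.26648936 0.21631957] 280
[-0.0221, -0.0119, 0.0, 0, 0, -0.126, -0.0443, -0.0238, 0.0, 0, 0, -0.252, -0.0664, -0.0357, 0.0, 0, 0, -0.379, -0.1027, -0.0418, 0.0135, 0, 0, -0.505, -0.1391, -0.0479, 0.027, 0, 0, -0.632]
[-0.0258, -0.0263, 0.0135, 0, 0, -0.126, -0.0515, -0.0527, 0.027, 0, 0, -0.253, -0.0515, -0.0527, 0.0745, 0, 0, -0.253, -0.0515, -0.0527, 0.122, 0, 0, -0.253, -0.0515, -0.0527, 0.1695, 0, 0, -0.253]
[-0.0, 0.0, 0.0475, 0, 0, 0.0, -0.0, 0.0, 0.0925, 0, 0, 0.0, -0.0, 0.0, 0.1025, 0, 0, 0.0]
-> [0.4457, 0.0395, 0.005, -100.9932]
```

Emit:
carry_out(deltas=[-0.0221,-0.0119,0,0,0,-0.126,-0.0443,-0.0238,0,0,0,-0.252,-0.0664,-0.0357,0,0,0,-0.379,-0.1027,-0.0418,0.0135,0,0,-0.505,-0.1391,-0.0479,0.027,0,0,-0.632], grip=45)

```text
time: 33.17
eef_pos: [0.4683, -0.029, 0.2743]
tcp_rot: [0.976, -0.219, -0.002, -0.0]
contact_force: [0.3, -0.2, 0.1]
opening: 0.447
finger_force: 0.0
```

Emit:
carry_out(deltas=[-0.0258,-0.0263,0.0135,0,0,-0.126,-0.0515,-0.0527,0.027,0,0,-0.253,-0.0515,-0.0527,0.0745,0,0,-0.253,-0.0515,-0.0527,0.122,0,0,-0.253,-0.0515,-0.0527,0.1695,0,0,-0.253])

```text
time: 33.8
eef_pos: [0.444, 0.04, 0.1043]
tcp_rot: [0.995, -0.096, -0.001, -0.0]
contact_force: [0.5, -0.3, -0.9]
opening: 0.456
finger_force: 0.0
```

Emit:
carry_out(deltas=[0,0,0.03,0,0,0,0,0,0.06,0,0,0,0,0,0.08,0,0,0,0,0,0.095,0,0,0,0,0,0.1025,0,0,0])

```text
time: 34.42
eef_pos: [0.4445, 0.0397, 0.0035]
tcp_rot: [0.995, -0.096, -0.001, -0.0]
contact_force: [-0.0, -0.5, -0.2]
opening: 0.448
finger_force: 0.0
```

Emit:
carry_out(deltas=[0,0,0,0,0,0,0,0,0,0,0,0])

```text
time: 34.67
eef_pos: [0.4465, 0.0395, 0.0057]
tcp_rot: [0.995, -0.096, 0.001, 0.0]
contact_force: [0.3, -0.8, 0.3]
opening: 0.449
finger_force: 0.0
```

Emit:
carry_out(deltas=[0,0,0,0,0,0,0,0,0,0,0,0,0,0,0,0,0,0], grip=0, grip_force=40)

```text
time: 35.05
eef_pos: [0.4468, 0.0394, 0.006]
tcp_rot: [0.995, -0.096, 0.001, 0.0]
contact_force: [-0.8, -0.2, 5.6]
opening: 0.247
finger_force: 39.7
```

```bash
python3 st.py; python3 plan.py '.4457 .0395 .15 -101;.5732 .4105 .15 -98.3;.5732 .4105 .04 -98.3;.5732 .4105 .01 -98.3' .055 9.9
```

```text
[ 0.046  0.083 -0.027] -0.016 psi -101.02 0.2465 [-0.8 -0.2  5.6]
[-0.0, 0.0, -0.0483, 0, 0, 0.0, -0.0, 0.0, -0.0967, 0, 0, 0.0, -0.0, 0.0, -0.145, 0, 0, 0.0, 0.0068, -0.0485, -0.145, 0, 0, -0.006, 0.0136, -0.0971, -0.145, 0, 0, -0.012]
[0.0074, -0.0485, -0.0, 0, 0, -0.006, 0.0148, -0.097, -0.0, 0, 0, -0.011, 0.0221, -0.1454, -0.0, 0, 0, -0.017, 0.0295, -0.1939, -0.0, 0, 0, -0.023, 0.0369, -0.2424, -0.0, 0, 0, -0.029]
[0.0088, -0.0482, -0.0, 0, 0, -0.006, 0.0088, -0.0482, 0.055, 0, 0, -0.006, 0.0088, -0.0482, 0.11, 0, 0, -0.006, 0.0088, -0.0482, 0.14, 0, 0, -0.006]
-> [0.5732, 0.4105, 0.01, -98.3003]
```

Emit:
carry_out(deltas=[0,0,-0.0483,0,0,0,0,0,-0.0967,0,0,0,0,0,-0.145,0,0,0,0.0068,-0.0485,-0.145,0,0,-0.006,0.0136,-0.0971,-0.145,0,0,-0.012])

```text
time: 35.67
eef_pos: [0.4783, 0.133, 0.1509]
tcp_rot: [0.996, -0.091, 0.001, -0.0]
contact_force: [0.6, -0.2, -0.7]
opening: 0.245
finger_force: 39.4
```

Emit:
carry_out(deltas=[0.0074,-0.0485,0,0,0,-0.006,0.0148,-0.097,0,0,0,-0.011,0.0221,-0.1454,0,0,0,-0.017,0.0295,-0.1939,0,0,0,-0.023,0.0369,-0.2424,0,0,0,-0.029])

```text
time: 36.3
eef_pos: [0.5573, 0.3655, 0.149]
tcp_rot: [0.997, -0.075, -0.001, 0.0]
contact_force: [0.7, 0.3, -0.2]
opening: 0.244
finger_force: 39.4
```

Emit:
carry_out(deltas=[0.0088,-0.0482,0,0,0,-0.006,0.0088,-0.0482,0.05,0,0,-0.006,0.0088,-0.0482,0.09,0,0,-0.006,0.0088,-0.0482,0.11,0,0,-0.006,0.0088,-0.0482,0.125,0,0,-0.006])

```text
time: 36.92
eef_pos: [0.5733, 0.4103, 0.024]
tcp_rot: [0.997, -0.073, -0.0, 0.0]
contact_force: [1.1, -0.3, -0.5]
opening: 0.247
finger_force: 39.5
```

Emit:
carry_out(deltas=[0,0,0.008,0,0,0,0,0,0.014,0,0,0,0,0,0.015,0,0,0,0,0,0.015,0,0,0])

```text
time: 37.42
eef_pos: [0.5739, 0.4107, 0.0109]
tcp_rot: [0.997, -0.073, 0.001, -0.0]
contact_force: [-0.1, -0.5, 0.4]
opening: 0.245
finger_force: 39.5
```

Emit:
carry_out(deltas=[0,0,0,0,0,0,0,0,0,0,0,0,0,0,0,0,0,0], grip=45)

```text
time: 37.8
eef_pos: [0.5736, 0.4106, 0.0103]
tcp_rot: [0.997, -0.073, 0.0, -0.0]
contact_force: [0.2, -0.2, -0.4]
opening: 0.449
finger_force: 0.0
```

```bash
python3 st.py; python3 plan.py '.5732 .4105 .15 -98.3;.4827 -.0266 .15 -95.4;.4827 -.0266 .04 -95.4;.4827 -.0266 .005 -95.4' .055 9.9
```

```text
[-0.006  0.027 -0.015] 0.0 psi -98.32 0.4491 [ 0.2 -0.2 -0.4]
[-0.0, -0.0, -0.0467, 0, 0, -0.0, -0.0, -0.0, -0.0933, 0, 0, -0.0, -0.0, -0.0, -0.14, 0, 0, -0.0, -0.0029, 0.0495, -0.14, 0, 0, -0.006, -0.0059, 0.099, -0.14, 0, 0, -0.011]
[-0.0035, 0.0495, -0.0, 0, 0, -0.006, -0.007, 0.0989, -0.0, 0, 0, -0.012, -0.0104, 0.1484, -0.0, 0, 0, -0.017, -0.0139, 0.1979, -0.0, 0, 0, -0.023, -0.0174, 0.2474, -0.0, 0, 0, -0.028]
[-0.0049, 0.0493, -0.0, 0, 0, -0.006, -0.0097, 0.0987, -0.0, 0, 0, -0.012, -0.0097, 0.0987, 0.055, 0, 0, -0.012, -0.0097, 0.0987, 0.11, 0, 0, -0.012, -0.0097, 0.0987, 0.145, 0, 0, -0.012]
-> [0.4827, -0.0266, 0.005, -95.3782]
```

Emit:
carry_out(deltas=[0,0,-0.0467,0,0,0,0,0,-0.0933,0,0,0,0,0,-0.14,0,0,0,-0.0029,0.0495,-0.14,0,0,-0.006,-0.0059,0.099,-0.14,0,0,-0.011])

```text
time: 38.42
eef_pos: [0.5535, 0.3128, 0.1514]
tcp_rot: [0.998, -0.066, 0.001, -0.0]
contact_force: [0.2, -1.0, -0.7]
opening: 0.446
finger_force: 0.0
```

Emit:
carry_out(deltas=[-0.0035,0.0495,0,0,0,-0.006,-0.007,0.0989,0,0,0,-0.012,-0.0104,0.1484,0,0,0,-0.017,-0.0139,0.1979,0,0,0,-0.023,-0.0174,0.2474,0,0,0,-0.028])

```text
time: 39.05
eef_pos: [0.5025, 0.069, 0.1504]
tcp_rot: [0.999, -0.053, 0.0, 0.0]
contact_force: [0.5, -0.6, -0.0]
opening: 0.452
finger_force: 0.0
```

Run:
```python
from h import *
t,dt=snap('top','top10');T=cloud('top',dt);d=snap('side','side10')[1];S=cloud('side',d)
for n,Q in(('top',T),('side',S)):
    m=(Q[...,2]<.04)&(Q[...,2]>.0055)&(Q[...,0]>.3)&(Q[...,0]<.6)&(Q[...,1]>-.12)&(Q[...,1]<.42)
    k,l,s_,ce=cv2.connectedComponentsWithStats(m.astype(np.uint8))
    for i in range(1,k):
        if s_[i,4]>60:
            q=Q[l==i];(a,b),(w,h),an=cv2.minAreaRect(q[:,:2].astype(np.float32));print(n,s_[i].tolist(),'c',round(a,4),round(b,4),'wh',round(w,3),round(h,3),round(an,1))
```

```text
top [119, 194, 18, 35, 317] c 0.5489 0.4006 wh 0.039 0.102 87.4
top [166, 195, 14, 23, 82] c 0.5657 0.2719 wh 0.065 0.038 1.4
top [134, 198, 16, 16, 63] c 0.5681 0.3612 wh 0.044 0.044 4.6
top [269, 208, 13, 59, 397] c 0.4771 -0.0241 wh 0.025 0.166 84.9
top [139, 211, 32, 20, 120] c 0.5232 0.3252 wh 0.044 0.09 15.6
top [172, 217, 21, 17, 80] c 0.5099 0.2444 wh 0.059 0.04 81.3
top [118, 232, 73, 17, 237] c 0.4692 0.3166 wh 0.207 0.035 85.4
top [141, 271, 45, 13, 251] c 0.3588 0.2895 wh 0.123 0.033 86.1
side [200, 175, 69, 45, 748] c 0.5194 0.3047 wh 0.161 0.23 0.1
side [175, 206, 28, 29, 184] c 0.3579 0.2703 wh 0.166 0.032 85.0
side [245, 245, 52, 25, 386] c 0.4705 -0.0257 wh 0.024 0.16 85.0
```

Brush unchanged. Picking it up.

Emit:
carry_out(deltas=[-0.0049,0.0493,0,0,0,-0.006,-0.0097,0.0987,0,0,0,-0.012,-0.0097,0.0987,0.055,0,0,-0.012,-0.0097,0.0987,0.1,0,0,-0.012,-0.0097,0.0987,0.125,0,0,-0.012])

```text
time: 39.78
eef_pos: [0.4815, -0.0258, 0.0227]
tcp_rot: [0.999, -0.047, -0.002, -0.001]
contact_force: [-0.5, -0.3, -0.6]
opening: 0.449
finger_force: 0.0
```

Emit:
carry_out(deltas=[0,0,0.01,0,0,0,0,0,0.018,0,0,0,0,0,0.02,0,0,0,0,0,0.02,0,0,0])

```text
time: 40.28
eef_pos: [0.4836, -0.0267, 0.0059]
tcp_rot: [0.999, -0.047, 0.001, 0.0]
contact_force: [0.2, 0.2, -0.1]
opening: 0.452
finger_force: 0.0
```

Emit:
carry_out(deltas=[0,0,0,0,0,0,0,0,0,0,0,0,0,0,0,0,0,0], grip=0)

```text
time: 40.65
eef_pos: [0.4837, -0.0269, 0.006]
tcp_rot: [0.999, -0.047, 0.001, 0.0]
contact_force: [-0.9, -0.1, 5.5]
opening: 0.217
finger_force: 41.1
```

```bash
python3 st.py; python3 plan.py '.4827 -.0266 .16 -95.4;.5631 .3412 .16 81.7;.5631 .3412 .035 81.7' .05 9.9
```

```text
[ 0.055  0.052 -0.008] 0.017 psi -95.4 0.2172 [-0.9 -0.1  5.5]
[-0.0, -0.0, -0.0388, 0, 0, 0.0, -0.0, -0.0, -0.0775, 0, 0, 0.0, -0.0, -0.0, -0.1163, 0, 0, 0.0, -0.0, -0.0, -0.155, 0, 0, 0.0, 0.0025, -0.0208, -0.155, 0, 0, -0.171]
[0.006, -0.02, -0.0, 0, 0, -0.172, 0.0121, -0.0401, -0.0, 0, 0, -0.344, 0.0181, -0.0601, -0.0, 0, 0, -0.516, 0.0241, -0.0801, -0.0, 0, 0, -0.687, 0.0301, -0.1001, -0.0, 0, 0, -0.859]
[0.0192, -0.0085, -0.0, 0, 0, -0.172, 0.0383, -0.017, -0.0, 0, 0, -0.343, 0.0574, -0.0256, -0.0, 0, 0, -0.515, 0.0765, -0.0341, -0.0, 0, 0, -0.687, 0.0956, -0.0426, -0.0, 0, 0, -0.859]
[0.0189, 0.0089, -0.0, 0, 0, -0.171, 0.0378, 0.0178, -0.0, 0, 0, -0.343, 0.0568, 0.0267, -0.0, 0, 0, -0.515, 0.0757, 0.0356, -0.0, 0, 0, -0.686, 0.0946, 0.0445, -0.0, 0, 0, -0.858]
[0.0057, 0.0201, -0.0, 0, 0, -0.172, 0.0113, 0.0403, -0.0, 0, 0, -0.344, 0.0113, 0.0403, 0.0417, 0, 0, -0.344, 0.0113, 0.0403, 0.0833, 0, 0, -0.344, 0.0113, 0.0403, 0.125, 0, 0, -0.344]
-> [0.5631, 0.3412, 0.035, 81.723]
```

Emit:
carry_out(deltas=[0,0,-0.0388,0,0,0,0,0,-0.0775,0,0,0,0,0,-0.1163,0,0,0,0,0,-0.155,0,0,0,0.0025,-0.0208,-0.155,0,0,-0.171])

```text
time: 41.28
eef_pos: [0.4894, -0.0071, 0.1637]
tcp_rot: [0.999, 0.04, 0.004, 0.001]
contact_force: [-0.7, -0.1, -0.3]
opening: 0.216
finger_force: 40.4
```

Emit:
carry_out(deltas=[0.006,-0.02,0,0,0,-0.172,0.0121,-0.0401,0,0,0,-0.344,0.0181,-0.0601,0,0,0,-0.516,0.0241,-0.0801,0,0,0,-0.687,0.0301,-0.1001,0,0,0,-0.859])

```text
time: 41.9
eef_pos: [0.5091, 0.0966, 0.1592]
tcp_rot: [0.891, 0.453, -0.001, -0.0]
contact_force: [0.4, 0.2, -0.8]
opening: 0.219
finger_force: 40.4
```

Emit:
carry_out(deltas=[0.0192,-0.0085,0,0,0,-0.172,0.0383,-0.017,0,0,0,-0.343,0.0574,-0.0256,0,0,0,-0.515,0.0765,-0.0341,0,0,0,-0.687,0.0956,-0.0426,0,0,0,-0.859])

```text
time: 42.52
eef_pos: [0.5315, 0.1988, 0.1591]
tcp_rot: [0.621, 0.783, -0.001, -0.001]
contact_force: [0.1, 0.0, 0.5]
opening: 0.221
finger_force: 40.4
```

Emit:
carry_out(deltas=[0.0189,0.0089,0,0,0,-0.171,0.0378,0.0178,0,0,0,-0.343,0.0568,0.0267,0,0,0,-0.515,0.0757,0.0356,0,0,0,-0.686,0.0946,0.0445,0,0,0,-0.858])

```text
time: 43.15
eef_pos: [0.5539, 0.3008, 0.1589]
tcp_rot: [0.239, 0.971, -0.001, -0.001]
contact_force: [-0.8, -0.5, -1.2]
opening: 0.221
finger_force: 40.4
```

Emit:
carry_out(deltas=[0.0057,0.0201,0,0,0,-0.172,0.0113,0.0403,0,0,0,-0.344,0.0113,0.0403,0,0,0,-0.344,0.0113,0.0403,0.05,0,0,-0.344,0.0113,0.0403,0.1,0,0,-0.344])

```text
time: 43.78
eef_pos: [0.5636, 0.3406, 0.0594]
tcp_rot: [0.074, 0.997, 0.0, 0.001]
contact_force: [-0.0, 0.3, -1.6]
opening: 0.214
finger_force: 40.4
```

Emit:
carry_out(deltas=[0,0,0.025,0,0,0,0,0,0.04,0,0,0,0,0,0.048,0,0,0,0,0,0.05,0,0,0,0,0,0.05,0,0,0])

```text
time: 44.4
eef_pos: [0.5641, 0.3415, 0.0112]
tcp_rot: [0.072, 0.997, 0.0, 0.001]
contact_force: [-0.0, -0.3, -0.3]
opening: 0.217
finger_force: 40.4
```

```bash
python3 st.py; echo '[0.5631,0.3412,0.010,81.723]'>cmd.json; python3 plan.py '.5631 .3412 .15 81.7;.358 .2626 .15 -2;.358 .2626 .03 -2' .055 9.9
```

```text
[ 0.005 -0.049 -0.028] 0.002 psi 81.69 0.2169 [-0.  -0.3 -0.3]
[0.0, 0.0, -0.0467, 0, 0, 0.0, 0.0, 0.0, -0.0933, 0, 0, 0.0, 0.0, 0.0, -0.14, 0, 0, 0.0, 0.0213, -0.0119, -0.14, 0, 0, 0.163, 0.0426, -0.0238, -0.14, 0, 0, 0.325]
[0.0163, -0.0181, 0.0, 0, 0, 0.162, 0.0327, -0.0362, 0.0, 0, 0, 0.325, 0.0491, -0.0543, 0.0, 0, 0, 0.487, 0.0655, -0.0724, 0.0, 0, 0, 0.649, 0.0818, -0.0905, 0.0, 0, 0, 0.812]
[-0.0019, -0.0244, 0.0, 0, 0, 0.162, -0.0037, -0.0487, 0.0, 0, 0, 0.324, -0.0037, -0.0487, 0.04, 0, 0, 0.324, -0.0037, -0.0487, 0.08, 0, 0, 0.324, -0.0037, -0.0487, 0.12, 0, 0, 0.324]
-> [0.358, 0.2626, 0.03, -1.9861]
```

Emit:
carry_out(deltas=[0,0,0,0,0,0,0,0,0,0,0,0,0,0,0,0,0,0], grip=45)

```text
time: 44.78
eef_pos: [0.5635, 0.3413, 0.0105]
tcp_rot: [0.072, 0.997, 0.0, 0.0]
contact_force: [-0.6, 0.4, -1.4]
opening: 0.449
finger_force: 0.0
```

Emit:
carry_out(deltas=[0,0,-0.0467,0,0,0,0,0,-0.0933,0,0,0,0,0,-0.14,0,0,0,0.0213,-0.0119,-0.14,0,0,0.163,0.0426,-0.0238,-0.14,0,0,0.325])

```text
time: 45.4
eef_pos: [0.5178, 0.3238, 0.1513]
tcp_rot: [0.235, 0.972, 0.001, 0.001]
contact_force: [-0.1, 0.1, -0.3]
opening: 0.448
finger_force: 0.0
```

Emit:
carry_out(deltas=[0.0163,-0.0181,0,0,0,0.162,0.0327,-0.0362,0,0,0,0.325,0.0491,-0.0543,0,0,0,0.487,0.0655,-0.0724,0,0,0,0.649,0.0818,-0.0905,0,0,0,0.812])

```text
time: 46.02
eef_pos: [0.4031, 0.2799, 0.1502]
tcp_rot: [0.6, 0.8, 0.0, 0.0]
contact_force: [-0.2, -0.0, 0.2]
opening: 0.451
finger_force: 0.0
```

Emit:
carry_out(deltas=[-0.0019,-0.0244,0,0,0,0.162,-0.0037,-0.0487,0,0,0,0.324,-0.0037,-0.0487,0,0,0,0.324,-0.0037,-0.0487,0.04,0,0,0.324,-0.0037,-0.0487,0.08,0,0,0.324])

```text
time: 46.65
eef_pos: [0.3601, 0.2634, 0.0703]
tcp_rot: [0.718, 0.696, 0.002, 0.001]
contact_force: [-0.1, 0.4, -0.6]
opening: 0.447
finger_force: 0.0
```

Emit:
carry_out(deltas=[0,0,0.025,0,0,0,0,0,0.045,0,0,0,0,0,0.058,0,0,0,0,0,0.067,0,0,0,0,0,0.067,0,0,0])

```text
time: 47.28
eef_pos: [0.3583, 0.2627, 0.0028]
tcp_rot: [0.719, 0.695, -0.0, -0.0]
contact_force: [-0.4, 0.5, -0.2]
opening: 0.45
finger_force: 0.0
```

Emit:
carry_out(deltas=[0,0,0,0,0,0,0,0,0,0,0,0,0,0,0,0,0,0], grip=0)

```text
time: 47.65
eef_pos: [0.3592, 0.2632, 0.004]
tcp_rot: [0.719, 0.695, 0.001, 0.0]
contact_force: [-0.6, 0.0, 4.1]
opening: 0.168
finger_force: 39.4
```

```bash
python3 st.py; echo '[0.358,0.2626,0.003,-1.986]'>cmd.json; python3 plan.py '.358 .2626 .15 -2;.553 .2719 .15 -98.3;.553 .2719 .03 -98.3' .055 9.9
```

```text
[-0.021 -0.037 -0.014] -0.009 psi -2.0 0.1683 [-0.6  0.   4.1]
[0.0, 0.0, -0.049, 0, 0, 0.0, 0.0, 0.0, -0.098, 0, 0, 0.0, 0.0, 0.0, -0.147, 0, 0, 0.0, 0.0016, 0.0195, -0.147, 0, 0, 0.168, 0.0032, 0.0389, -0.147, 0, 0, 0.336]
[0.0079, 0.0178, 0.0, 0, 0, 0.168, 0.0159, 0.0357, 0.0, 0, 0, 0.337, 0.0238, 0.0535, 0.0, 0, 0, 0.505, 0.0317, 0.0714, 0.0, 0, 0, 0.673, 0.0397, 0.0892, 0.0, 0, 0, 0.841]
[0.0186, 0.006, 0.0, 0, 0, 0.168, 0.0371, 0.012, 0.0, 0, 0, 0.336, 0.0557, 0.018, 0.0, 0, 0, 0.504, 0.0557, 0.018, 0.04, 0, 0, 0.504, 0.0557, 0.018, 0.08, 0, 0, 0.504]
[0.0, -0.0, 0.04, 0, 0, -0.0]
-> [0.553, 0.2719, 0.03, -98.3002]
```

Spanner gripped (14 mm). Carry it to the tray.

Emit:
carry_out(deltas=[0,0,-0.049,0,0,0,0,0,-0.098,0,0,0,0,0,-0.147,0,0,0,0.0016,0.0195,-0.147,0,0,0.168,0.0032,0.0389,-0.147,0,0,0.336])

```text
time: 48.28
eef_pos: [0.3975, 0.2647, 0.1509]
tcp_rot: [0.827, 0.562, 0.001, 0.0]
contact_force: [-0.4, 0.4, -1.4]
opening: 0.164
finger_force: 39.3
```

Emit:
carry_out(deltas=[0.0079,0.0178,0,0,0,0.168,0.0159,0.0357,0,0,0,0.337,0.0238,0.0535,0,0,0,0.505,0.0317,0.0714,0,0,0,0.673,0.0397,0.0892,0,0,0,0.841])

```text
time: 48.9
eef_pos: [0.4946, 0.269, 0.1493]
tcp_rot: [0.984, 0.176, -0.001, 0.0]
contact_force: [-0.1, 0.0, -0.9]
opening: 0.161
finger_force: 39.3
```

Emit:
carry_out(deltas=[0.0186,0.006,0,0,0,0.168,0.0371,0.012,0,0,0,0.336,0.0557,0.018,0,0,0,0.504,0.0557,0.018,0.04,0,0,0.504,0.0557,0.018,0.08,0,0,0.504])

```text
time: 49.52
eef_pos: [0.5532, 0.2719, 0.0691]
tcp_rot: [0.997, -0.073, 0.0, -0.0]
contact_force: [0.6, 0.8, -1.6]
opening: 0.166
finger_force: 39.3
```

Emit:
carry_out(deltas=[0,0,0.03,0,0,0,0,0,0.05,0,0,0,0,0,0.06,0,0,0,0,0,0.0625,0,0,0,0,0,0.0625,0,0,0])

```text
time: 50.15
eef_pos: [0.5541, 0.2722, 0.0086]
tcp_rot: [0.997, -0.073, 0.001, -0.0]
contact_force: [-0.5, 0.2, -1.0]
opening: 0.168
finger_force: 39.3
```

Emit:
carry_out(deltas=[0,0,0,0,0,0,0,0,0,0,0,0,0,0,0,0,0,0], grip=45)

```text
time: 50.52
eef_pos: [0.5535, 0.272, 0.0079]
tcp_rot: [0.997, -0.073, 0.0, -0.0]
contact_force: [0.3, 0.3, -0.2]
opening: 0.45
finger_force: 0.0
```

```bash
python3 st.py; echo '[0.553,0.2719,0.0075,-98.3]'>cmd.json; python3 plan.py '.553 .2719 .25 -98.3;.43 .05 .3 -80' .055 9.9
```

```text
[-0.031  0.043 -0.001] -0.0 psi -98.32 0.4495 [ 0.3  0.3 -0.2]
[0.0, 0.0, -0.0485, 0, 0, 0.0, 0.0, 0.0, -0.097, 0, 0, 0.0, 0.0, 0.0, -0.1455, 0, 0, 0.0, 0.0, 0.0, -0.194, 0, 0, 0.0, 0.0, 0.0, -0.2425, 0, 0, 0.0]
[-0.0179, 0.0475, -0.01, 0, 0, -0.064, -0.0359, 0.0949, -0.02, 0, 0, -0.128, -0.0538, 0.1424, -0.03, 0, 0, -0.192, -0.0717, 0.1899, -0.04, 0, 0, -0.256, -0.0897, 0.2373, -0.05, 0, 0, -0.319]
-> [0.43, 0.05, 0.3, -80.0226]
```

Emit:
carry_out(deltas=[0,0,-0.0485,0,0,0,0,0,-0.097,0,0,0,0,0,-0.1455,0,0,0,0,0,-0.194,0,0,0,0,0,-0.2425,0,0,0])

```text
time: 51.15
eef_pos: [0.5529, 0.2719, 0.2518]
tcp_rot: [0.997, -0.073, 0.0, -0.0]
contact_force: [0.7, -1.0, 0.2]
opening: 0.449
finger_force: 0.0
```

Emit:
carry_out(deltas=[-0.0179,0.0475,-0.01,0,0,-0.064,-0.0359,0.0949,-0.02,0,0,-0.128,-0.0538,0.1424,-0.03,0,0,-0.192,-0.0717,0.1899,-0.04,0,0,-0.256,-0.0897,0.2373,-0.05,0,0,-0.319])

```text
time: 51.78
eef_pos: [0.429, 0.049, 0.3005]
tcp_rot: [0.996, 0.088, 0.0, 0.0]
contact_force: [1.2, -0.9, 1.6]
opening: 0.447
finger_force: 0.0
```

Run:
```python
from h import *
t,dt=snap('top','top11');T=cloud('top',dt);s,d=snap('side','side11');S=cloud('side',d)
a=ortho('top',t[:,:,::-1].copy(),(.571,.34),.01,.16,1800)
b=s[150:300,220:420,::-1]
cv2.imwrite('pics/f.png',np.hstack([cv2.resize(a,(400,400)),cv2.resize(b,(400,400))]))
def box(Q,x0,x1,y0,y1,z0,z1): return (Q[...,0]>x0)&(Q[...,0]<x1)&(Q[...,1]>y0)&(Q[...,1]<y1)&(Q[...,2]>z0)&(Q[...,2]<z1)
for Q in(T,S):
    q=Q[box(Q,.44,.55,-.23,-.12,.165,.22)];print('bar',np.percentile(q[:,2],[50,98]).round(4),len(q),'hub',Q[box(Q,.53,.63,-.36,-.25,.152,.17)].mean(0).round(4))
```

```text
bar [0.1864 0.1953] 218 hub [ 0.5759 -0.299   0.1592]
bar [0.1845 0.1943] 297 hub [ 0.5745 -0.3009  0.1581]
```

View pics/f.png

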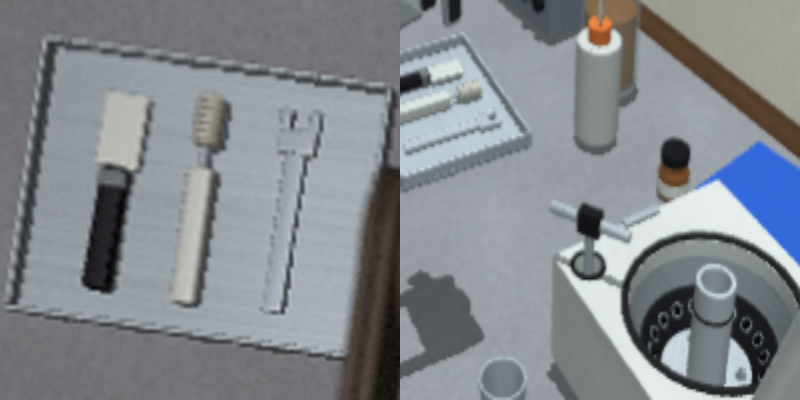

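The picture shows scraper (115,190), brush (200,200) and spanner (290,210) flat in the tray, working ends away. The key is back in its holder (590,240) and the rotor is home (715,320). Handing in.

```bash
python3 -c "
from plant import ctrl
print(ctrl.sign_off())"
```

```text
the job is handed in; nothing more can be done
None
```

I handed the job in at about 52 s. In the last pictures the rotor is home on the studs, the T-key is fully down in its holder, and the scraper, brush and spanner lie flat in the tray with working ends away. No screwdriver was out. I could not see the stem itself: that it is locked is judged from the turning torque and the angle turned. The sign-off gave no verdict.

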